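# Scan the job clipboard on at the corner rounder and clear the dies

### The job

Get the corner-rounding bench ready for the next job: swing the folded clipboard stand up by its handle bar until it snaps open and stands by itself, then take the hand scanner, point it squarely at the barcode on the clipboard from about 10 cm away, hold it there steadily for a good second, and hang it back in its fork cradle without dropping it. Stand all the loose corner dies upright inside the steel tray, and, once the barcode has been scanned, swing the clipboard stand down until it snaps flat again so that sheets can pass over it. Leave the small carton, the oil can and the tape roll where they are, and let everything stand at rest.

Things in the scene. Friction and masses are not known exactly. Their poses are not given: they have to be found in the camera images.
- board (a joint): swing of the clipboard board about its hinge, rad: 0 = folded flat over the base, card face down; 1.92 = fully open, leaning 20 degrees back past upright, card facing the front and a little up. A side spring, dead centre near 1.1 rad, pulls the board to whichever end is nearer: about 6 N at the bar to lift it from flat, 5 N to bring it down from open.
- stand_hinge (a point): middle of the clipboard stand's hinge, 40 mm above the bench, on a fixed dark steel base (200 mm wide, 10 mm thick, reaching 140 mm to the front of the hinge and 30 mm behind). x points level to the rear of the stand, y along the hinge, z up. The board lifts at the front: at joint angle q the handle bar is at (-0.197 cos q, 0, 0.197 sin q) in this frame.
- stand_bar (a point): centre of the round aluminium handle bar (14 mm thick, 180 mm long, parallel to the hinge) on the board's free edge; folded, 40 mm above the bench. Between bar and board is an open hand slot 45 by 148 mm, with no base beneath, so fingers can straddle the bar from above. The bar may turn between fingers that stay pointing down. Axes turn with the board: y along the bar.
- barcode (a point): centre of the black striped barcode (64 mm wide, 30 mm high) on the white card, on the face of the wooden board (180 mm wide, 6 mm thick) that is down when folded. 105 mm from the hinge: at (-0.105 cos q, 0, 0.105 sin q) in the hinge's frame, 4 mm off the board's middle plane. The face looks along minus z of this point.
- scanner_head (a point): centre of the head of the loose pistol-grip hand scanner (about 220 g): grey box 100 mm long (x), 46 wide (y), 42 high (z), yellow strip on top; x points out of the scanning window, z up. The black handle (30 by 26 mm) reaches from the head straight down to 106 mm below this point, centred 6 mm behind it. Gripped by the head's two sides from above it balances.
- scanner_window (a point): centre of the scanning window, 54 mm ahead (x) of the centre of the scanner's head; the beam leaves it along the x axis.
- cradle_fork (a point): top of the scanner's fixed fork cradle, 100 mm above the bench, midway between two steel cheeks 60 mm long (x), 38 mm apart inside, on a 120 by 100 mm black foot. The handle hangs in the slot (6 mm play each side) and the head rests on the cheeks' tops: then the head's centre is 21 mm above this point and 6 mm along +x of it, its x along this x.
- die1_mid (a point): corner die 1 (absent in some runs, as are others): aluminium block, foot 58 by 58 mm, block 39 mm high, with a spring column (23 mm across) and on top a round black cap 26 mm in diameter, 15 mm high. 80 mm high in all, about 0.4 kg. This point is its centre, 40 mm above its underside; z up. The cap's middle is 32 mm above this point.
- die2_mid (a point): corner die 2, like die 1.
- die3_mid (a point): corner die 3, like die 1.
- die4_mid (a point): corner die 4, like die 1.
- tray_floor (a point): centre of the floor of the fixed open steel tray with a black rubber mat: 200 by 200 mm outside, 192 by 192 mm inside, walls 26 mm high, its floor 5 mm above the bench; x and y along its sides.
- diebox: bystander: small cardboard carton 85 x 70 x 55 mm.
- oilcan_c (a point): bystander: centre of a white oil can with a yellow label, 52 mm in diameter, 120 mm high.
- taperoll: bystander: orange tape roll, 90 mm across, 24 mm high, lying flat.
Not all that is in view belongs to the job. What is shaped like the part that bears cradle_fork but red is not meant.

How it is judged:
By the outcome, as a careful person would: the job done as asked, in the order asked, and still so for the second after the job is handed in, with the robot touching nothing.
Of die1, die2, die3, die4 only 2 to 4 are there at a start; the rules pass over those that are not, and their reading is None.
At some moment in a run one of die1, die2, die3, die4 may be knocked a few centimetres aside while the robot is not near it.
It also fails if it takes over 208 s, if anything falls off the work surface, if the arm or the gripper's body presses on something with over 40 N, if the wrist force passes 120 N, or if a joint passes its speed limit or range.

### The arm

A 7-joint arm with a two-finger parallel gripper is mounted at the origin on the work surface. World frame = base frame: x ahead of the robot, y to its left, z up, the work surface at z = 0. Lengths are in m, angles in rad, forces in N, time in s.
With the tool pointing down it reaches from about 0.4 to 0.85 m from the base axis. Payload 4.5 kg.
Tool frame: the origin (TCP) lies between the finger pads; the fingertips stand 11 mm ahead of it and the grasp point (between the pads) lies 8 mm behind it (r.tip_reach is the distance from the TCP to the fingertips, in m); x points along the fingers, y is the direction in which the jaws open and shut, and the axes are right-handed (so a half turn about x gives the same grasp; the last joint's range is limited). The gripper opens to 88 mm and grips with 3 to 60 N. Pads are 18 mm wide; open, the fingers measure 123 mm over their backs; the gripper's body (75 mm by 187 mm) begins 45 mm behind the grasp point.
Start: joints at [-1.128, 0.689, -0.195, 1.565, 0.157, 0.902, -0.215], TCP at [0.248, 0.574, 0.25] pointing down, gripper open.
Joint ranges: [-3.01, 3.01], [-0.46, 2.08], [-1.47, 1.51], [0.13, 2.56], [-1, 4.14], [0.04, 2.09], [-2.66, 2.66]. Speed limits (rad/s): [2.57, 2.57, 3.14, 3.14, 3.14, 3.14, 3.14].

### API

Orientations are given as a unit quaternion [x, y, z, w].
In Python, from plant import r gives the robot as it stands.
- The arm moves only by the tool drive_tool, never from a script. Its argument "deltas" is a list of rows, each a list of 3 entries, a list of its own where there are three numbers: the turn, a rotation vector about the tool's x, y, z in degrees, then the shift along the tool's x, y, z in cm, then the finger opening in cm, from 0 to 8.81. A call has 1 to 12 rows; each row shifts and turns the commanded pose from where the row before left it, along the tool's axes as they then stand; what a row does not reach is not made up. A row lasts 1/12 s, in which the tool goes at most 41.7 mm and 7.16 degrees, less where a joint would pass 70% of its speed; a pose out of reach is approached as far as the arm can. A call is refused whole if a number of a shift passes 4.17 or a number of a turn 7.16, either way. A call with a gripper value outside its range is refused whole. The fingers move at their own pace and stop on an object; "force" is the grip in N (left out, the last holds). Time passes only in rows, so rows that do not move let the fingers close. It gives the time, the measured TCP pose, the force and the opening at its end, in the units of the state.
- r.get_state(): the state, without advancing time (a new reading comes with each control period).
- r.snapshot(name): name is "side" or "top"; returns a dict with "color" (420x560x3 uint8, red, green, blue), "fov_y" (degrees; the focal length in pixels is half the picture's height over the tangent of half this angle, whatever the lens; pixels are square), "cx", "cy" (the principal point, pixels), "extrinsics" (4x4, takes a point from world to camera coordinates). Camera axes: x right, y up, looking along -z (the intrinsics and any distortion apply to the point x, -y, -z); pixel columns grow to the right and rows downward; lengths in m; the calibration is good to about 2 mm. A picture is of the moment at which its call begins. There is no depth.
- r.finish_job(): hands the job in, once; it reports no verdict.
The state is a dict: "clock": time; "q": joint angles; "qd": joint speeds; "joint_torque": joint torques, N m; "tool_pos": TCP position; "eef_rot": TCP orientation; "contact_force": force on the tool from outside, world axes, zero at the start; "moment": the same for the moment, N m; "opening": opening from 0.0 (shut) to 1.0 (fully open).
Only numpy, scipy, OpenCV 4.12 (cv2) and the standard library are available. Lean on these libraries where they do the work, as an engineer would, in place of code of your own. Each camera call takes 0.05 s, during which the arm holds its last target. There are 200 camera calls.

## Working session

There is one attempt and no reset: what is moved stays moved. The work goes in short steps, Python scripts to look and compute and a tool call to move; the robot and the scene stay as the last step left them, time stands still between calls to the robot, and variables do not carry over. Pictures are saved under pics/ and viewed, about 12 in all and at most 16, crops included, and the job is handed in when it is done.

Besides the shell and the picture viewer there is one more tool, called after "Emit:" as name([rows], argument=value, ...), one row to a line, values as JSON. drive_tool: Moves the arm, as the interface text tells. Its arguments: {"type":"object","properties":{"deltas":{"type":"array","items":{"type":"array"}},"force":{"type":"number"}},"required":["deltas"]}

```bash
ls; mkdir -p pics; python3 - <<'E'
from plant import r
import cv2,pickle
s=r.get_state();print(s)
for n in("side","top"):
    d=r.snapshot(n);cv2.imwrite(f"pics/{n}0.png",cv2.resize(d["color"][:,:,::-1],None,fx=1.42,fy=1.42,interpolation=cv2.INTER_CUBIC))
    print(n,{k:v for k,v in d.items() if k!="color"},d["color"].shape)
    pickle.dump(d,open(f"pics/{n}0.pkl","wb"))
E
```

```text
pics
{'clock': 0.0, 'q': array([-1.12817829,  0.68999131, -0.19454866,  1.56635314,  0.15730218,
        0.90248665, -0.21510897]), 'qd': array([-0.00141683,  0.00133661,  0.00053939,  0.00103813,  0.00016347,
        0.00130957,  0.00031896]), 'joint_torque': array([-6.50685820e-05, -5.27559364e+01, -1.26682542e+00, -1.53434694e+01,
       -5.25655900e-02,  6.48788817e-03,  1.69249834e-04]), 'tool_pos': array([0.24823522, 0.57291703, 0.24890389]), 'eef_rot': array([ 0.14285295,  0.69248622, -0.14414358,  0.69229943]), 'contact_force': array([-0.22179294, -0.68551156,  0.08402655]), 'moment': array([ 0.04167816,  0.02739844, -0.05986538]), 'opening': 0.9994560884560524}
side {'fov_y': 43.692467068069725, 'cx': 277.43862611647046, 'cy': 219.4859410342095, 'extrinsics': array([[ 0.97943547, -0.20083336, -0.01929056, -0.5615472 ],
       [ 0.16416926,  0.73773198,  0.65482821, -0.17281941],
       [-0.11728008, -0.64452889,  0.75553153, -1.49068365],
       [ 0.        ,  0.        ,  0.        ,  1.        ]])} (420, 560, 3)
top {'fov_y': 49.30266317258118, 'cx': 279.6453347305951, 'cy': 211.8745147903664, 'extrinsics': array([[ 0.02269639, -0.99958456, -0.01776452,  0.00236274],
       [ 0.99185812,  0.02028664,  0.12572163, -0.56053404],
       [-0.12530902, -0.02047331,  0.99190649, -1.39042279],
       [ 0.        ,  0.        ,  0.        ,  1.        ]])} (420, 560, 3)
```

View pics/side0.png

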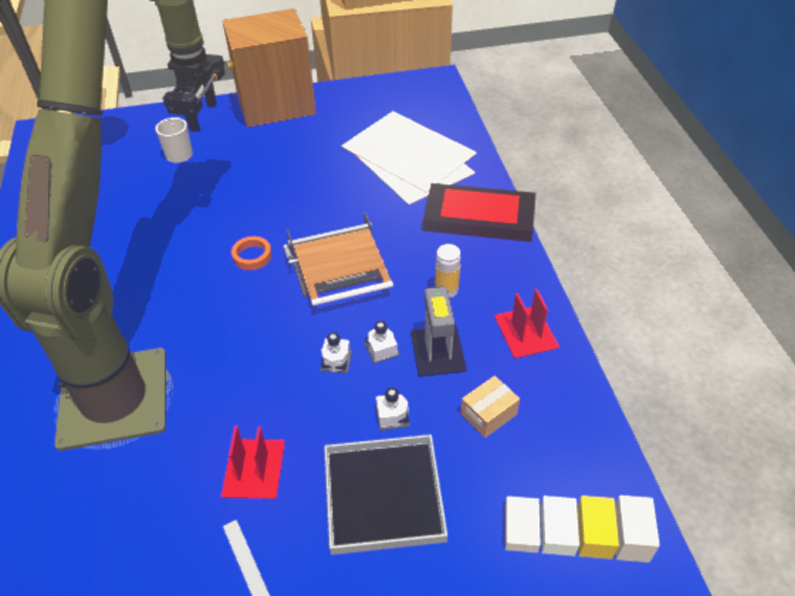

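View pics/top0.png

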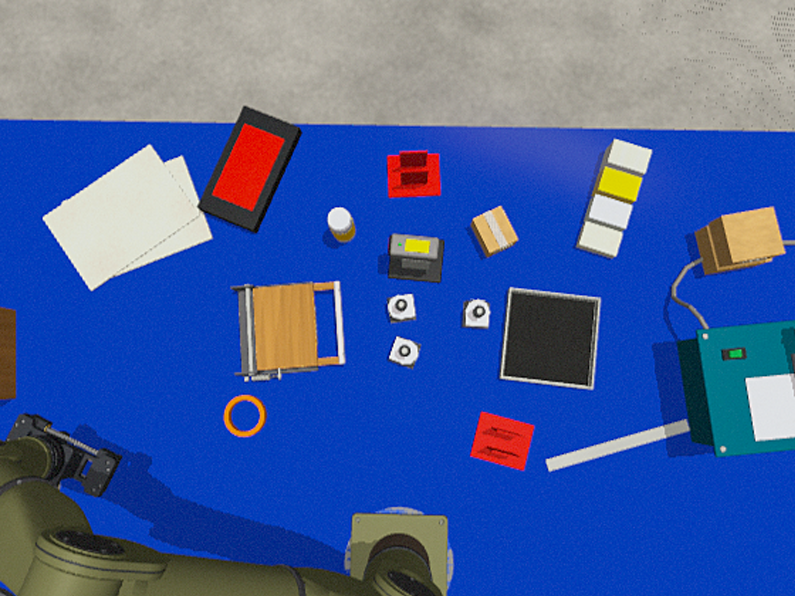

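```bash
cat > h.py <<'E'
import numpy as np,cv2,pickle
from scipy.optimize import least_squares
def cam(d):
    E=d["extrinsics"];f=210/np.tan(np.radians(d["fov_y"]/2));return E[:3,:3],E[:3,3],f,d["cx"],d["cy"]
def ray(d,u,v):
    R,t,f,cx,cy=cam(d);return -R.T@t,R.T@np.array([(u-cx)/f,-(v-cy)/f,-1])
def atz(d,u,v,z):
    o,k=ray(d,u,v);return o+k*(z-o[2])/k[2]
def proj(d,p):
    R,t,f,cx,cy=cam(d);c=R@np.asarray(p)+t;return np.array([cx+f*c[0]/-c[2],cy-f*c[1]/-c[2]])
def tri(d1,p1,d2,p2):
    A=[];b=[]
    for d,p in((d1,p1),(d2,p2)):
        o,k=ray(d,*p);k=k/np.linalg.norm(k);M=np.eye(3)-np.outer(k,k);A.append(M);b.append(M@o)
    return np.linalg.lstsq(np.vstack(A),np.hstack(b),rcond=None)[0]
def crop(d,x0,y0,x1,y1,s,name):
    cv2.imwrite(name,cv2.resize(d["color"][y0:y1,x0:x1,::-1],None,fx=s,fy=s,interpolation=cv2.INTER_CUBIC))
def load(n): return pickle.load(open(f"pics/{n}.pkl","rb"))
def snap(n,name):
    from plant import r
    d=r.snapshot(n);pickle.dump(d,open(f"pics/{name}.pkl","wb"));return d
E
python3 - <<'E'
from h import *
t=load("top0");s=load("side0")
crop(t,155,130,425,330,2.9,"pics/tc.png")
crop(s,190,140,390,290,4,"pics/sc.png")
E
```

```text
(no output)
```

View pics/tc.png

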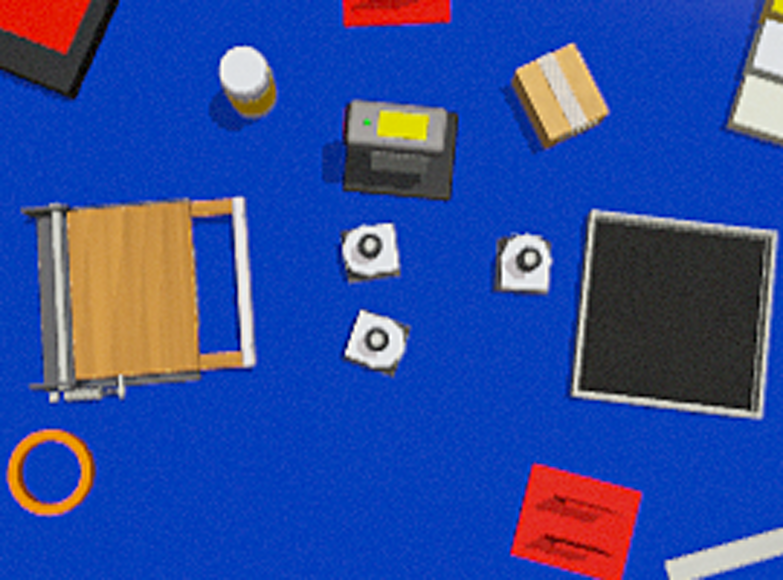

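View pics/sc.png

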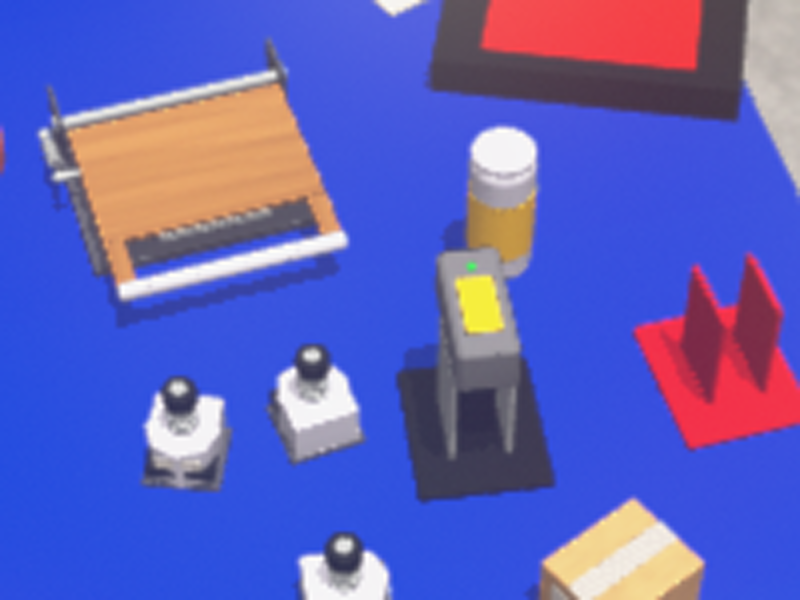

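```bash
python3 - <<'E'
from h import *
np.set_printoptions(precision=4,suppress=True)
t=load("top0");s=load("side0")
T=lambda p:((p[0]+.5)/2.9-.5+155,(p[1]+.5)/2.9-.5+130)
S=lambda p:((p[0]+.5)/4-.5+190,(p[1]+.5)/4-.5+140)
pt={'bar1':((239,199),(343,239),.04),'bar2':((250,366),(123,293),.04),
'd1':((370,245),(312,362),.072),'d2':((377,340),(180,395),.072),'d3':((528,259),(344,552),.072)}
for k,(a,b,z) in pt.items(): print(k,tri(t,T(a),s,S(b)),atz(t,*T(a),z),atz(s,*S(b),z))
for n,L,z in(('tray',[(593,210),(777,232),(762,417),(573,396)],.026),('head',[(348,100),(446,106),(443,152),(345,146)],.142),('hinge',[(57,205),(67,383)],.045),('can',[(246,70)],.12),('carton',[(573,43),(609,108),(550,148),(513,85)],.055),('foot',[(454,113),(452,199),(344,190)],.005),('die1blk',[(343,232),(399,225),(401,275)],.039)):
    P=np.array([atz(t,*T(p),z) for p in L]);print(n,P.mean(0));print(P[:,:2]);
L=np.array([(439,258),(502,250),(519,352),(455,358)]);print('head side',[atz(s,*S(p),.142) for p in L])
E
```

```text
bar1 [0.5987 0.1479 0.0427] [0.5998 0.1482 0.04  ] [0.5984 0.1503 0.04  ]
bar2 [0.4224 0.1302 0.0416] [0.4211 0.1304 0.04  ] [0.4237 0.1317 0.04  ]
d1 [0.5479 0.0056 0.0739] [0.5489 0.0056 0.072 ] [0.5474 0.0071 0.072 ]
d2 [ 0.4499 -0.0038  0.0736] [ 0.4499 -0.0038  0.072 ] [ 0.4501 -0.0025  0.072 ]
d3 [ 0.5374 -0.1593  0.0721] [ 0.5376 -0.1594  0.072 ] [ 0.5372 -0.1593  0.072 ]
tray [ 0.4881 -0.3226  0.026 ]
[[ 0.5976 -0.2339]
 [ 0.5776 -0.4313]
 [ 0.3798 -0.4123]
 [ 0.3973 -0.2129]]
head [ 0.6613 -0.0183  0.142 ]
[[ 0.687   0.03  ]
 [ 0.6827 -0.0687]
 [ 0.6356 -0.0664]
 [ 0.6399  0.0318]]
hinge [0.4937 0.3332 0.045 ]
[[0.5886 0.3434]
 [0.3987 0.3229]]
can [0.7217 0.1364 0.12  ]
[[0.7217 0.1364]]
carton [ 0.7161 -0.1954  0.055 ]
[[ 0.7745 -0.2078]
 [ 0.7038 -0.2464]
 [ 0.6591 -0.1837]
 [ 0.7271 -0.1438]]
foot [ 0.6446 -0.0431  0.005 ]
[[ 0.7065 -0.0833]
 [ 0.6099 -0.0825]
 [ 0.6176  0.0366]]
die1blk [ 0.5543 -0.0056  0.039 ]
[[ 0.5664  0.0354]
 [ 0.5752 -0.0245]
 [ 0.5214 -0.0277]]
head side [array([0.644 , 0.0235, 0.142 ]), array([0.6891, 0.0213, 0.142 ]), array([ 0.6771, -0.0723,  0.142 ]), array([ 0.6337, -0.0681,  0.142 ])]
```

```bash
cat >> h.py <<'E'
from scipy.spatial.transform import Rotation as Ro
def frame(xd,j):
    x=np.array(xd,float);x/=np.linalg.norm(x);j=np.array(j,float);j-=x*(j@x);j/=np.linalg.norm(j);return np.c_[x,j,np.cross(x,j)]
def go(p,xd=(0,0,-1),j=None,tcp=True):
    """turn (deg, tool axes) and then shift in turned tool axes (cm); p is the grasp point if tcp False"""
    from plant import r
    np.set_printoptions(precision=2,suppress=True)
    s=r.get_state();R=Ro.from_quat(s["eef_rot"]).as_matrix();j=R[:,1] if j is None else np.array(j)
    if R[:,1]@j<0:j=-j
    G=frame(xd,j);p=np.array(p,float)
    if not tcp:p=p+.008*G[:,0]
    rv=np.degrees(Ro.from_matrix(R.T@G).as_rotvec());d=100*G.T@(p-s["tool_pos"])
    print("turn",rv,"rows",abs(rv).max()/7.16,"shift",d,"rows",np.linalg.norm(d)/4.17,"| shift in present axes",100*R.T@(p-s["tool_pos"]))
    print("t %.1f"%s["clock"],"pos",np.round(s["tool_pos"],4),"F",s["contact_force"],"open cm",s["opening"]*8.8,"q",s["q"])
    return G
E
python3 - <<'E'
from h import *
print(go((.5105,.139,.15),j=(-.1,.995,0)))
E
```

```text
turn [-29.16  -0.02   0.09] rows 4.072105139760041 shift [  9.9  -45.8   21.75] rows 12.389100867285713 | shift in present axes [  9.95 -29.39  41.31]
t 0.1 pos [0.25 0.57 0.25] F [ 0.18 -0.24 -0.21] open cm 8.790048166230276 q [-1.13  0.69 -0.19  1.57  0.16  0.9  -0.22]
[[ 0.   -0.1   0.99]
 [ 0.    0.99  0.1 ]
 [-1.    0.    0.  ]]
```

Emit:
drive_tool([
  [[-5.83, 0, 0], [0, 0, 0], 4],
  [[-5.83, 0, 0], [0, 0, 0], 4],
  [[-5.83, 0, 0], [0, 0, 0], 4],
  [[-5.83, 0, 0], [0, 0, 0], 4],
  [[-5.84, 0, 0], [0, 0, 0], 4],
  [[0, 0, 0], [0.5, -3.5, 1.67], 4],
  [[0, 0, 0], [0.5, -3.5, 1.67], 4],
  [[0, 0, 0], [0.5, -3.5, 1.67], 4],
  [[0, 0, 0], [0.5, -3.5, 1.67], 4],
  [[0, 0, 0], [0.5, -3.5, 1.67], 4],
  [[0, 0, 0], [0.5, -3.5, 1.67], 4],
  [[0, 0, 0], [0.5, -3.5, 1.67], 4],
])

```text
clock: 1.1
tool_pos: [0.3898, 0.3396, 0.2143]
eef_rot: [-0.036, 0.706, 0.035, 0.706]
contact_force: [0.7, 0.7, -0.4]
opening: 0.451
```

Emit:
drive_tool([
  [[0, 0, 0], [0.5, -3.5, 1.67], 4],
  [[0, 0, 0], [0.5, -3.5, 1.67], 4],
  [[0, 0, 0], [0.5, -3.5, 1.67], 4],
  [[0, 0, 0], [0.5, -3.5, 1.67], 4],
  [[0, 0, 0], [0.5, -3.5, 1.67], 4],
  [[0, 0, 0], [0.5, -3.5, 1.67], 4],
  [[0, 0, 0], [0, 0, 0], 4],
  [[0, 0, 0], [0, 0, 0], 4],
])

```text
clock: 1.77
tool_pos: [0.5108, 0.1392, 0.1839]
eef_rot: [-0.034, 0.707, 0.033, 0.706]
contact_force: [-0.3, 0.5, -0.7]
opening: 0.452
```

```bash
python3 - <<'E'
from h import *
go((.5105,.139,.04),j=(-.1,.995,0),tcp=False)
d=snap("side","s1");crop(d,150,100,350,250,4,"pics/s1.png")
E
```

```text
turn [-0.37 -0.06  0.09] rows 0.051063310983857454 shift [15.19 -0.02 -0.03] rows 3.6427980558723743 | shift in present axes [15.19  0.01 -0.01]
t 1.8 pos [0.51 0.14 0.18] F [-0.29  0.51 -0.65] open cm 3.9780914800603338 q [-0.13  0.68 -0.37  1.91  0.4   0.63  0.91]
```

View pics/s1.png

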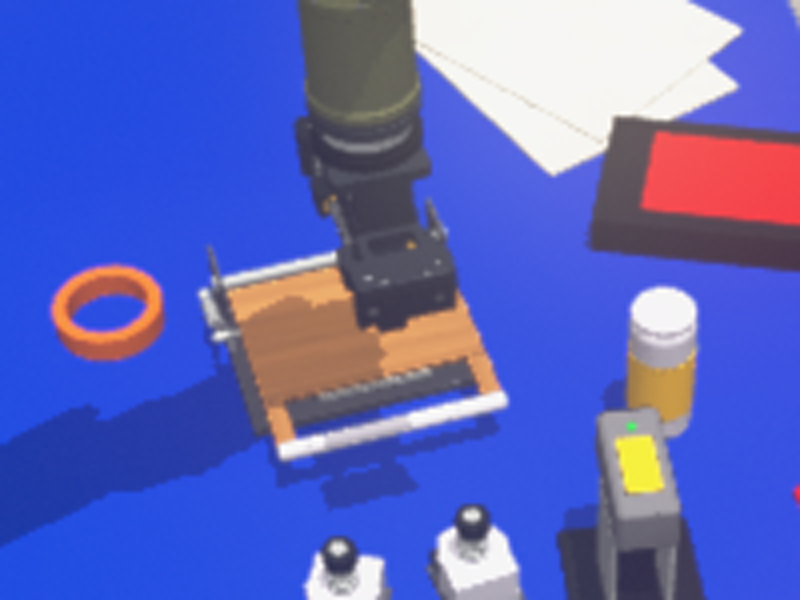

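The gripper hangs above the middle of the stand, and the bar runs from (285,452) to (503,400) in the crop. Next I go down to the bar and grip it.

Emit:
drive_tool([
  [[0, 0, 0], [3.5, 0, 0], 4],
  [[0, 0, 0], [3.5, 0, 0], 4],
  [[0, 0, 0], [3, 0, 0], 4],
  [[0, 0, 0], [2, 0, 0], 4],
  [[0, 0, 0], [1.5, 0, 0], 4],
  [[0, 0, 0], [1, 0, 0], 4],
  [[0, 0, 0], [0.7, 0, 0], 4],
  [[0, 0, 0], [0, 0, 0], 4],
])

```text
clock: 2.48
tool_pos: [0.5091, 0.1438, 0.032]
eef_rot: [-0.036, 0.707, 0.036, 0.706]
contact_force: [0.1, 0.3, -0.6]
opening: 0.45
```

Emit:
drive_tool([
  [[0, 0, 0], [0, 0, 0], 0],
  [[0, 0, 0], [0, 0, 0], 0],
  [[0, 0, 0], [0, 0, 0], 0],
  [[0, 0, 0], [0, 0, 0], 0],
  [[0, 0, 0], [0, 0, 0], 0],
  [[0, 0, 0], [0, 0, 0], 0],
], force=20)

```text
clock: 2.98
tool_pos: [0.5105, 0.1413, 0.0334]
eef_rot: [-0.035, 0.706, 0.034, 0.707]
contact_force: [1.1, -3.3, 5.3]
opening: 0.147
```

```bash
python3 - <<'E'
from h import *
go((.5105,.139,.04),tcp=False)
from plant import r
print(r.get_state()["opening"]*88)
q=np.linspace(0,1.95,25)
P=np.c_[-.197*np.cos(q),.197*np.sin(q)]
D=100*np.diff(P,axis=0)
for a,d in zip(q[1:],D):print("%.2f x %.2f y %.2f"%(a,-d[1],d[0]))
E
```

```text
turn [0.   0.05 0.08] rows 0.01164152794952317 shift [ 0.14 -0.23 -0.03] rows 0.06423864050251288 | shift in present axes [ 0.14 -0.23 -0.03]
t 3.0 pos [0.51 0.14 0.03] F [ 1.11 -3.32  5.28] open cm 1.2944849856298324 q [-0.25  0.93 -0.18  1.98  0.55  0.27  0.77]
12.944849856298323
0.08 x -1.60 y 0.06
0.16 x -1.59 y 0.19
0.24 x -1.57 y 0.32
0.33 x -1.54 y 0.45
0.41 x -1.49 y 0.57
0.49 x -1.44 y 0.69
0.57 x -1.38 y 0.81
0.65 x -1.31 y 0.92
0.73 x -1.23 y 1.02
0.81 x -1.15 y 1.12
0.89 x -1.05 y 1.21
0.98 x -0.95 y 1.29
1.06 x -0.84 y 1.36
1.14 x -0.73 y 1.42
1.22 x -0.61 y 1.48
1.30 x -0.49 y 1.52
1.38 x -0.37 y 1.56
1.46 x -0.24 y 1.58
1.54 x -0.11 y 1.60
1.62 x 0.02 y 1.60
1.71 x 0.15 y 1.59
1.79 x 0.28 y 1.58
1.87 x 0.41 y 1.55
1.95 x 0.53 y 1.51
```

Emit:
drive_tool([
  [[0, 0, 0], [-1.6, 0.06, 0], 0],
  [[0, 0, 0], [-1.59, 0.19, 0], 0],
  [[0, 0, 0], [-1.57, 0.32, 0], 0],
  [[0, 0, 0], [-1.54, 0.45, 0], 0],
  [[0, 0, 0], [-1.49, 0.57, 0], 0],
  [[0, 0, 0], [-1.44, 0.69, 0], 0],
  [[0, 0, 0], [-1.38, 0.81, 0], 0],
  [[0, 0, 0], [0, 0, 0], 0],
])

```text
clock: 3.65
tool_pos: [0.5076, 0.1705, 0.1406]
eef_rot: [-0.036, 0.706, 0.033, 0.707]
contact_force: [2.5, -7.2, -0.9]
opening: 0.152
```

```bash
python3 - <<'E'
from h import *
from plant import r
h=np.array([.4915,.335]);rear=np.array([-.1,.995])
s=r.get_state();p=s["tool_pos"];a=(p[:2]-h)@rear;z=p[2]+.008-.04
print(a,z,"rad",np.hypot(a,z),"q",np.arctan2(z,-a),s["opening"]*88,s["contact_force"])
E
```

```text
-0.16524168766689926 0.10862933307804218 rad 0.1977502145333484 q 0.5815574179419298 13.342448747721447 [ 2.46740507 -7.15873156 -0.852335  ]
```

Exactly on the arc. I continue along it.

Emit:
drive_tool([
  [[0, 0, 0], [-1.31, 0.92, 0], 0],
  [[0, 0, 0], [-1.23, 1.02, 0], 0],
  [[0, 0, 0], [-1.15, 1.12, 0], 0],
  [[0, 0, 0], [-1.05, 1.21, 0], 0],
  [[0, 0, 0], [-0.95, 1.29, 0], 0],
  [[0, 0, 0], [-0.84, 1.36, 0], 0],
  [[0, 0, 0], [-0.73, 1.42, 0], 0],
  [[0, 0, 0], [-0.61, 1.48, 0], 0],
  [[0, 0, 0], [0, 0, 0], 0],
])

```text
clock: 4.4
tool_pos: [0.4977, 0.2716, 0.222]
eef_rot: [-0.036, 0.705, 0.035, 0.708]
contact_force: [-4.4, -9.7, 28.7]
opening: 0.148
```

Emit:
drive_tool([
  [[0, 0, 0], [-0.49, 1.52, 0], 0],
  [[0, 0, 0], [-0.37, 1.56, 0], 0],
  [[0, 0, 0], [-0.24, 1.58, 0], 0],
  [[0, 0, 0], [-0.11, 1.6, 0], 0],
  [[0, 0, 0], [0.02, 1.6, 0], 0],
  [[0, 0, 0], [0.15, 1.59, 0], 0],
  [[0, 0, 0], [0.28, 1.58, 0], 0],
  [[0, 0, 0], [0.41, 1.2, 0], 0],
  [[0, 0, 0], [0, 0, 0], 0],
  [[0, 0, 0], [0, 0, 0], 0],
])

```text
clock: 5.23
tool_pos: [0.4847, 0.3957, 0.2208]
eef_rot: [-0.034, 0.706, 0.038, 0.707]
contact_force: [2.0, 3.9, -2.3]
opening: 0.149
```

```bash
cat >> h.py <<'E'
def board():
    from plant import r
    h=np.array([.4915,.335]);rear=np.array([-.1,.995])
    s=r.get_state();p=s["tool_pos"];a=(p[:2]-h)@rear;z=p[2]+.008-.04
    print(a,z,"rad",np.hypot(a,z),"q",np.arctan2(z,-a),s["opening"]*88,s["contact_force"],s["q"])
E
python3 -c "
from h import *
board()"
```

```text
0.06102562976286163 0.1888490275857637 rad 0.19846431091771236 q 1.8833495795476625 13.125888869255919 [ 2.01883805  3.89989081 -2.29976884] [-0.55127541  0.73822237 -0.37487305  1.59123854  0.32505803  0.8702498
  0.62549981]
```

Almost fully open. I nudge it a little further, release it and retreat upward.

Emit:
drive_tool([
  [[0, 0, 0], [0.2, 0.8, 0], 0],
  [[0, 0, 0], [0, 0, 0], 0],
  [[0, 0, 0], [0, 0, 0], 4],
  [[0, 0, 0], [0, 0, 0], 4],
  [[0, 0, 0], [0, 0, 0], 4],
  [[0, 0, 0], [0, 0, 0], 4],
  [[0, 0, 0], [-1.5, 0, 0], 4],
  [[0, 0, 0], [-3, 0, 0], 4],
  [[0, 0, 0], [-3, 0, 0], 4],
  [[0, 0, 0], [0, 0, 0], 8.8],
])

```text
clock: 6.07
tool_pos: [0.4858, 0.4027, 0.3001]
eef_rot: [-0.033, 0.704, 0.038, 0.709]
contact_force: [0.3, -0.1, 1.7]
opening: 0.505
```

```bash
python3 - <<'E'
from h import *
G=go((.661,-.02,.25),j=(1,-.05,0),tcp=False)
E
```

```text
turn [-81.45   0.64   0.01] rows 11.375085156753965 shift [  5.81 -19.6  -41.34] rows 11.060857360070344 | shift in present axes [  5.63 -43.84  13.19]
t 6.1 pos [0.49 0.4  0.3 ] F [ 0.28 -0.12  1.67] open cm 4.445882040839224 q [-0.55  0.66 -0.4   1.49  0.28  1.04  0.66]
```

Emit:
drive_tool([
  [[7.1, 0, 0], [0, 0, 0], 8.8],
  [[7.1, 0, 0], [0, 0, 0], 8.8],
  [[7.1, 0, 0], [0, 0, 0], 8.8],
  [[7.1, 0, 0], [0, 0, 0], 8.8],
  [[7.1, 0, 0], [0, 0, 0], 8.8],
  [[7.1, 0, 0], [0, 0, 0], 8.8],
  [[7.1, 0, 0], [0, 0, 0], 8.8],
  [[7.1, 0, 0], [0, 0, 0], 8.8],
  [[7.1, 0, 0], [0, 0, 0], 8.8],
  [[7.1, 0, 0], [0, 0, 0], 8.8],
  [[7.1, 0, 0], [0, 0, 0], 8.8],
  [[7.1, 0, 0], [0, 0, 0], 8.8],
])

```text
clock: 7.07
tool_pos: [0.4837, 0.4001, 0.2938]
eef_rot: [0.453, 0.542, -0.454, 0.542]
contact_force: [1.0, -0.1, 0.2]
opening: 0.997
```

```bash
python3 - <<'E'
from h import *
G=go((.661,-.02,.25),j=(1,-.05,0),tcp=False)
E
```

```text
turn [13.03  0.04  0.05] rows 1.819750956608673 shift [ 5.18 19.81 41.07] rows 11.00500490926747 | shift in present axes [ 5.2  10.05 44.47]
t 7.1 pos [0.48 0.4  0.29] F [ 0.97 -0.09  0.23] open cm 8.774867090173037 q [-0.78  0.64  0.02  1.51 -0.02  0.99 -0.57]
```

Emit:
drive_tool([
  [[6.5, 0, 0], [0, 0, 0], 8.8],
  [[6.5, 0, 0], [0, 0, 0], 8.8],
  [[0, 0, 0], [0, 1.8, 3.73], 8.8],
  [[0, 0, 0], [0, 1.8, 3.73], 8.8],
  [[0, 0, 0], [0, 1.8, 3.73], 8.8],
  [[0, 0, 0], [0, 1.8, 3.73], 8.8],
  [[0, 0, 0], [0, 1.8, 3.73], 8.8],
  [[0, 0, 0], [0, 1.8, 3.73], 8.8],
  [[0, 0, 0], [0, 1.8, 3.73], 8.8],
  [[0, 0, 0], [0, 1.8, 3.73], 8.8],
  [[0, 0, 0], [0, 1.8, 3.73], 8.8],
  [[0, 0, 0], [0, 1.8, 3.73], 8.8],
])

```text
clock: 8.07
tool_pos: [0.6477, 0.018, 0.2939]
eef_rot: [-0.51, -0.489, 0.511, -0.489]
contact_force: [0.3, 0.6, 0.4]
opening: 0.998
```

```bash
python3 - <<'E'
from h import *
G=go((.661,-.02,.25),j=(1,-.05,0),tcp=False)
d=snap("side","s2");crop(d,170,100,410,280,3.3,"pics/s2.png")
E
```

```text
turn [ 0.38 -0.    0.05] rows 0.05341012359332317 shift [5.19 1.51 3.73] rows 1.5758284669418519 | shift in present axes [5.19 1.49 3.74]
t 8.1 pos [0.65 0.02 0.29] F [0.32 0.61 0.42] open cm 8.77935617968833 q [-0.13  0.67  0.06  1.44 -0.04  1.03 -0.1 ]
```

View pics/s2.png

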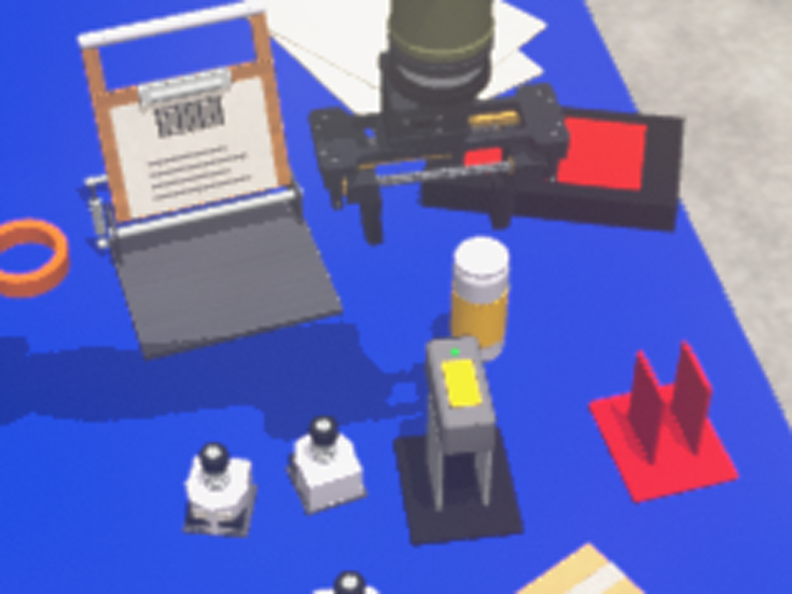

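```bash
python3 - <<'E'
from h import *
d=load("s2")
S=lambda p:np.array([(p[0]+.5)/3.3-.5+170,(p[1]+.5)/3.3-.5+100])
h=np.array([.4915,.335]);rear=np.array([-.1,.995])
b=np.r_[h+rear*(.0359-.0038),.1401];print("barcode pred",b,proj(d,b),"seen",S((190,117)))
for e in(-1,1):
  c=np.r_[h+rear*.067+e*.09*np.array([.995,.1]),.225];print("bar end",proj(d,c),S([(80,42),(266,12)][e>0]))
# head top corners seen in side
for p in[(427,345),(474,337),(494,424),(443,434)]:print(atz(d,*S(p),.142))
for p in[(440,440),(495,428)]:print(atz(d,*S(p),.142))
G=go((.661,-.02,.25),j=(1,-.05,0),tcp=False)
E
```

```text
barcode pred [0.48829   0.3669395 0.1401   ] [227.60552808 135.2983509 ] seen [227.22727273 135.10606061]
bar end [194.14436446 113.08747208] [193.89393939 112.37878788]
bar end [250.23788401 101.65914762] [250.25757576 103.28787879]
[0.64301496 0.02343824 0.142     ]
[0.68434105 0.02371877 0.142     ]
[ 0.67655116 -0.0740155   0.142     ]
[ 0.63335304 -0.07532033  0.142     ]
[ 0.62949854 -0.08095007  0.142     ]
[ 0.67627322 -0.07832055  0.142     ]
turn [-0.36  0.57 -0.18] rows 0.07939052007580255 shift [5.19 1.17 2.47] rows 1.407966272049128 | shift in present axes [5.22 1.17 2.41]
t 8.1 pos [0.65 0.01 0.29] F [ 3.24 -7.38  0.56] open cm 8.797720369788756 q [-0.12  0.68  0.07  1.44 -0.04  1.03 -0.1 ]
```

Emit:
drive_tool([
  [[0, 0, 0], [0, 0, 0], 8.8],
  [[0, 0, 0], [0, 0, 0], 8.8],
  [[0, 0, 0], [2, 0, 0], 8.8],
  [[0, 0, 0], [2, 0, 0], 8.8],
  [[0, 0, 0], [1.5, 0, 0], 8.8],
  [[0, 0, 0], [0, 0, 0], 8.8],
  [[0, 0, 0], [0, 0, 0], 8.8],
])

```text
clock: 8.7
tool_pos: [0.6469, 0.0225, 0.2386]
eef_rot: [-0.51, -0.491, 0.51, -0.489]
contact_force: [0.1, -0.5, 0.1]
opening: 0.996
```

```bash
python3 - <<'E'
from h import *
G=go((.660,-.021,.125),j=(.998,-.06,0),tcp=False)
E
```

```text
turn [ 1.14 -0.06  0.13] rows 0.15987899313889795 shift [12.16  1.57  4.26] rows 3.1122804007325118 | shift in present axes [12.15  1.51  4.31]
t 8.7 pos [0.65 0.02 0.24] F [ 0.15 -0.49  0.14] open cm 8.766741904507088 q [-0.13  0.73  0.05  1.51 -0.05  0.9  -0.11]
```

Emit:
drive_tool([
  [[1.1, 0, 0], [0, 0.5, 1.42], 8.8],
  [[0, 0, 0], [0, 0.5, 1.42], 8.8],
  [[0, 0, 0], [0, 0.55, 1.42], 8.8],
  [[0, 0, 0], [2, 0, 0], 8.8],
  [[0, 0, 0], [2.5, 0, 0], 8.8],
  [[0, 0, 0], [2.5, 0, 0], 8.8],
  [[0, 0, 0], [2, 0, 0], 8.8],
  [[0, 0, 0], [1.5, 0, 0], 8.8],
  [[0, 0, 0], [1, 0, 0], 8.8],
  [[0, 0, 0], [0.6, 0, 0], 8.8],
  [[0, 0, 0], [0, 0, 0], 8.8],
  [[0, 0, 0], [0, 0, 0], 8.8],
])

```text
clock: 9.7
tool_pos: [0.6616, -0.0239, 0.1187]
eef_rot: [0.516, 0.484, -0.515, 0.484]
contact_force: [-0.6, 0.6, 0.5]
opening: 0.999
```

```bash
python3 - <<'E'
from h import *
G=go((.660,-.021,.125),j=(.998,-.06,0),tcp=False)
d=snap("side","s3");crop(d,250,120,400,270,4,"pics/s3.png")
E
```

```text
turn [-0.16  0.01 -0.08] rows 0.022758878099267698 shift [ 0.17 -0.18 -0.28] rows 0.09015345782160782 | shift in present axes [ 0.17 -0.18 -0.28]
t 9.7 pos [ 0.66 -0.02  0.12] F [-0.56  0.59  0.49] open cm 8.793106915220362 q [-0.05  0.9   0.04  1.55 -0.05  0.69 -0.05]
```

View pics/s3.png

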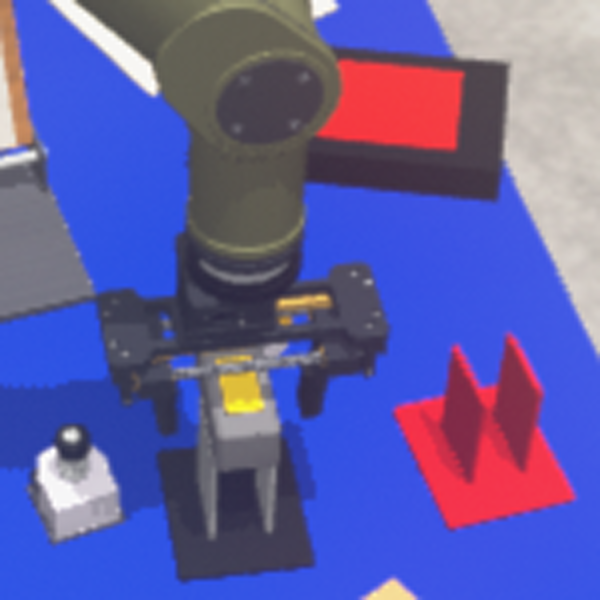

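The fingers straddle the scanner head: left tip at about (167,430), right at (312,410), head between 200 and 278. I close on it.

Emit:
drive_tool([
  [[0, 0, 0], [0, 0, 0], 0],
  [[0, 0, 0], [0, 0, 0], 0],
  [[0, 0, 0], [0, 0, 0], 0],
  [[0, 0, 0], [0, 0, 0], 0],
  [[0, 0, 0], [0, 0, 0], 0],
  [[0, 0, 0], [0, 0, 0], 0],
  [[0, 0, 0], [0, 0, 0], 0],
], force=30)

```text
clock: 10.33
tool_pos: [0.6611, -0.0231, 0.1181]
eef_rot: [0.515, 0.484, -0.515, 0.484]
contact_force: [0.5, 0.6, 0.5]
opening: 0.522
```

```bash
python3 - <<'E'
from h import *
from plant import r
G=go((.660,-.021,.125),j=(.998,-.06,0),tcp=False)
print(r.get_state()["tool_pos"],r.get_state()["eef_rot"])
E
```

```text
turn [-0.11 -0.   -0.03] rows 0.015741836288009084 shift [ 0.11 -0.13 -0.21] rows 0.06355350990234276 | shift in present axes [ 0.11 -0.13 -0.21]
t 10.3 pos [ 0.66 -0.02  0.12] F [0.51 0.61 0.5 ] open cm 4.593236902109149 q [-0.06  0.9   0.04  1.56 -0.05  0.69 -0.05]
[ 0.66 -0.02  0.12] [ 0.52  0.48 -0.52  0.48]
```

Emit:
drive_tool([
  [[0, 0, 0], [-0.5, 0, 0], 0],
  [[0, 0, 0], [-1, 0, 0], 0],
  [[0, 0, 0], [-1.5, 0, 0], 0],
  [[0, 0, 0], [-1.5, 0, 0], 0],
  [[0, 0, 0], [-1.5, 0, 0], 0],
  [[0, 0, 0], [-1.5, 0, 0], 0],
  [[0, 0, 0], [-1.5, 0, 0], 0],
  [[0, 0, 0], [-1.5, 0, 0], 0],
  [[0, 0, 0], [-1, 0, 0], 0],
  [[0, 0, 0], [-0.5, 0, 0], 0],
  [[0, 0, 0], [0, 0, 0], 0],
])

```text
clock: 11.25
tool_pos: [0.6615, -0.0232, 0.2394]
eef_rot: [0.516, 0.484, -0.515, 0.485]
contact_force: [-0.2, -0.1, -1.6]
opening: 0.521
```

```bash
cat >> h.py <<'E'
def hold(lift=0.,back=0.):
    h=np.array([.4915,.335]);rear=np.array([-.1,.995]);rear=rear/np.linalg.norm(rear)
    b=np.r_[h+rear*(.0359-.0038),.1401];n=np.r_[-rear*np.cos(np.radians(20)),np.sin(np.radians(20))]
    x=-n;z=np.r_[rear*np.sin(np.radians(20)),np.cos(np.radians(20))]
    p=b+(.154+back)*n+.005*z-.002*x+[0,0,lift]
    return go(p,-z,np.r_[rear[1],-rear[0],0],tcp=False)
E
python3 -c "
from h import *
hold()"
```

```text
turn [ -9.23 -19.96   1.49] rows 2.787454398360375 shift [ -4.23 -13.33 -25.9 ] rows 7.05953512578398 | shift in present axes [  4.85 -17.34 -23.29]
t 11.2 pos [ 0.66 -0.02  0.24] F [-0.25 -0.1  -1.55] open cm 4.585716115387019 q [-0.06  0.75  0.06  1.46 -0.05  0.93 -0.06]
```

Emit:
drive_tool([
  [[0, 0, 0], [0, -1, -1], 0],
  [[0, 0, 0], [0, -2, -2], 0],
  [[0, 0, 0], [0, -2, -2], 0],
  [[0, 0, 0], [0, -2, -2], 0],
  [[0, 0, 0], [0, -2, -2], 0],
  [[0, 0, 0], [0, -2, -2], 0],
  [[0, 0, 0], [0, -2, -2], 0],
  [[0, 0, 0], [0, -2, -2], 0],
  [[0, 0, 0], [0, -1.3, -1.5], 0],
  [[0, 0, 0], [0, -0.8, -0.5], 0],
  [[0, 0, 0], [0, 0, 0], 0],
])

```text
clock: 12.17
tool_pos: [0.4987, 0.1587, 0.2375]
eef_rot: [-0.514, -0.486, 0.515, -0.485]
contact_force: [0.1, -0.3, -2.1]
opening: 0.521
```

Emit:
drive_tool([
  [[-2.31, -4.99, 0.37], [0, 0, 0], 0],
  [[-2.31, -4.99, 0.37], [0, 0, 0], 0],
  [[-2.31, -4.99, 0.37], [0, 0, 0], 0],
  [[-2.31, -4.99, 0.37], [0, 0, 0], 0],
  [[0, 0, 0], [0, 0, 0], 0],
  [[0, 0, 0], [0, 0, 0], 0],
])

```text
clock: 12.67
tool_pos: [0.5012, 0.1573, 0.2373]
eef_rot: [0.384, 0.426, -0.55, 0.607]
contact_force: [-0.6, -0.8, -1.0]
opening: 0.522
```

```bash
python3 -c "
from h import *
hold()"
```

```text
turn [ 0.06 -0.05  0.14] rows 0.020052756126909176 shift [ 2.26  0.81 -7.45] rows 1.8761417157344604 | shift in present axes [ 2.26  0.82 -7.44]
t 12.7 pos [0.5  0.16 0.24] F [-0.62 -0.76 -0.98] open cm 4.596814029164871 q [-0.74  0.66  0.27  1.82  0.2   0.84 -0.56]
```

Emit:
drive_tool([
  [[0, 0, 0], [0.4, 0.15, -1.2], 0],
  [[0, 0, 0], [0.5, 0.2, -1.8], 0],
  [[0, 0, 0], [0.5, 0.2, -1.8], 0],
  [[0, 0, 0], [0.5, 0.15, -1.5], 0],
  [[0, 0, 0], [0.36, 0.1, -1.15], 0],
  [[0, 0, 0], [0, 0, 0], 0],
  [[0, 0, 0], [0, 0, 0], 0],
  [[0, 0, 0], [0, 0, 0], 0],
])

```text
clock: 13.33
tool_pos: [0.5025, 0.219, 0.1915]
eef_rot: [0.384, 0.426, -0.55, 0.607]
contact_force: [0.1, 0.0, -2.3]
opening: 0.522
```

```bash
python3 - <<'E'
from h import *
hold()
d=snap("side","s4");crop(d,170,60,320,210,4,"pics/s4.png")
E
```

```text
turn [0.01 0.05 0.15] rows 0.020849690448745472 shift [ 0.05  0.06 -0.12] rows 0.034467544380387606 | shift in present axes [ 0.05  0.06 -0.12]
t 13.3 pos [0.5  0.22 0.19] F [ 0.05  0.04 -2.28] open cm 4.591517683939089 q [-0.81  0.76  0.26  1.76  0.17  0.82 -0.63]
```

View pics/s4.png

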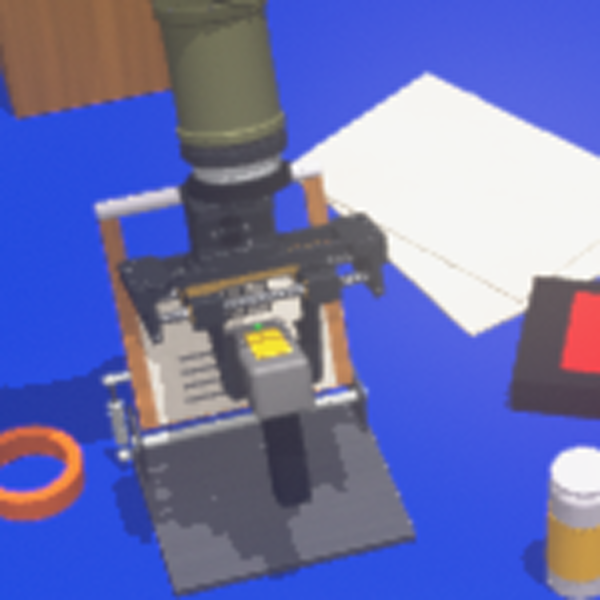

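The scanner is held in front of the board and aimed at the card (head at (275,370)), with 1-2 mm left over. I hold it steady for 3 s.

Emit:
drive_tool([
  [[0, 0, 0], [0, 0, 0], 0],
  [[0, 0, 0], [0, 0, 0], 0],
  [[0, 0, 0], [0, 0, 0], 0],
  [[0, 0, 0], [0, 0, 0], 0],
  [[0, 0, 0], [0, 0, 0], 0],
  [[0, 0, 0], [0, 0, 0], 0],
  [[0, 0, 0], [0, 0, 0], 0],
  [[0, 0, 0], [0, 0, 0], 0],
  [[0, 0, 0], [0, 0, 0], 0],
  [[0, 0, 0], [0, 0, 0], 0],
  [[0, 0, 0], [0, 0, 0], 0],
  [[0, 0, 0], [0, 0, 0], 0],
])

```text
clock: 14.38
tool_pos: [0.5024, 0.2199, 0.1913]
eef_rot: [0.384, 0.426, -0.55, 0.607]
contact_force: [-0.9, 0.2, -1.2]
opening: 0.519
```

Emit:
drive_tool([
  [[0, 0, 0], [0, 0, 0], 0],
  [[0, 0, 0], [0, 0, 0], 0],
  [[0, 0, 0], [0, 0, 0], 0],
  [[0, 0, 0], [0, 0, 0], 0],
  [[0, 0, 0], [0, 0, 0], 0],
  [[0, 0, 0], [0, 0, 0], 0],
  [[0, 0, 0], [0, 0, 0], 0],
  [[0, 0, 0], [0, 0, 0], 0],
  [[0, 0, 0], [0, 0, 0], 0],
  [[0, 0, 0], [0, 0, 0], 0],
  [[0, 0, 0], [0, 0, 0], 0],
  [[0, 0, 0], [0, 0, 0], 0],
])

```text
clock: 15.38
tool_pos: [0.5024, 0.2199, 0.1913]
eef_rot: [0.384, 0.426, -0.55, 0.607]
contact_force: [0.2, 0.2, -2.5]
opening: 0.517
```

Emit:
drive_tool([
  [[0, 0, 0], [0, 0, 0], 0],
  [[0, 0, 0], [0, 0, 0], 0],
  [[0, 0, 0], [0, 0, 0], 0],
  [[0, 0, 0], [0, 0, 0], 0],
  [[0, 0, 0], [0, 0, 0], 0],
  [[0, 0, 0], [0, 0, 0], 0],
  [[0, 0, 0], [-0.36, -0.1, 1.15], 0],
  [[0, 0, 0], [-0.5, -0.15, 1.5], 0],
  [[0, 0, 0], [-0.5, -0.2, 1.8], 0],
  [[0, 0, 0], [-0.5, -0.2, 1.8], 0],
  [[0, 0, 0], [-0.4, -0.15, 1.2], 0],
  [[0, 0, 0], [0, 0, 0], 0],
])

```text
clock: 16.38
tool_pos: [0.5015, 0.1527, 0.2408]
eef_rot: [0.386, 0.424, -0.551, 0.606]
contact_force: [0.7, -0.6, -2.5]
opening: 0.521
```

Emit:
drive_tool([
  [[2.31, 4.99, -0.37], [0, 0, 0], 0],
  [[2.31, 4.99, -0.37], [0, 0, 0], 0],
  [[2.31, 4.99, -0.37], [0, 0, 0], 0],
  [[2.31, 4.99, -0.37], [0, 0, 0], 0],
  [[0, 0, 0], [0, 0, 0], 0],
  [[0, 0, 0], [0, 0, 0], 0],
])

```text
clock: 16.88
tool_pos: [0.501, 0.1556, 0.2382]
eef_rot: [-0.515, -0.483, 0.516, -0.484]
contact_force: [-0.2, 0.7, -1.8]
opening: 0.517
```

```bash
cat >> h.py <<'E'
def home(z=.2394):
    R=Ro.from_quat([.515,.484,-.515,.484]).as_matrix();return go((.6611,-.0231,z),R[:,0],R[:,1])
E
python3 -c "
from h import *
home()"
```

```text
turn [-0.13  0.08  0.  ] rows 0.01832067335781563 shift [-0.12 17.09 16.84] rows 5.75382504847542 | shift in present axes [-0.1  17.13 16.8 ]
t 16.9 pos [0.5  0.16 0.24] F [-0.15  0.67 -1.85] open cm 4.553904030576183 q [-0.44  0.57  0.08  1.89 -0.07  0.68 -0.39]
```

Emit:
drive_tool([
  [[0, 0, 0], [0, 1, 1], 0],
  [[0, 0, 0], [0, 2, 2], 0],
  [[0, 0, 0], [0, 2, 2], 0],
  [[0, 0, 0], [0, 2, 2], 0],
  [[0, 0, 0], [0, 2, 2], 0],
  [[0, 0, 0], [0, 2, 2], 0],
  [[0, 0, 0], [0, 2, 2], 0],
  [[0, 0, 0], [0, 2, 2], 0],
  [[0, 0, 0], [0, 1.5, 1.3], 0],
  [[0, 0, 0], [0, 0.6, 0.5], 0],
  [[0, 0, 0], [0, 0, 0], 0],
  [[0, 0, 0], [0, 0, 0], 0],
])

```text
clock: 17.88
tool_pos: [0.6604, -0.0184, 0.2373]
eef_rot: [-0.514, -0.486, 0.515, -0.484]
contact_force: [0.4, -0.2, -2.6]
opening: 0.52
```

```bash
python3 -c "
from h import *
home()"
```

```text
turn [ 0.18 -0.03  0.12] rows 0.02444586725640096 shift [-0.21  0.1   0.46] rows 0.12457584269193948 | shift in present axes [-0.21  0.1   0.46]
t 17.9 pos [ 0.66 -0.02  0.24] F [ 0.41 -0.23 -2.55] open cm 4.579407059252919 q [-0.07  0.75  0.05  1.47 -0.05  0.93 -0.06]
```

Emit:
drive_tool([
  [[0.15, 0, 0], [0, 0.1, 0.4], 0],
  [[0, 0, 0], [0, 0, 0], 0],
  [[0, 0, 0], [1, 0, 0], 0],
  [[0, 0, 0], [1, 0, 0], 0],
  [[0, 0, 0], [1, 0, 0], 0],
  [[0, 0, 0], [0, 0, 0], 0],
  [[0, 0, 0], [0, 0, 0], 0],
])

```text
clock: 18.47
tool_pos: [0.6609, -0.0251, 0.2066]
eef_rot: [-0.515, -0.484, 0.517, -0.483]
contact_force: [-0.2, 0.1, -2.7]
opening: 0.516
```

```bash
python3 -c "
from h import *
home(.1181)"
```

```text
turn [-0.15  0.    0.16] rows 0.022126186746911733 shift [ 8.85  0.01 -0.2 ] rows 2.1232386266076007 | shift in present axes [ 8.85  0.03 -0.2 ]
t 18.5 pos [ 0.66 -0.03  0.21] F [-0.2   0.06 -2.73] open cm 4.537066820228854 q [-0.06  0.79  0.05  1.49 -0.05  0.87 -0.06]
```

Emit:
drive_tool([
  [[0, 0, 0], [1, 0, -0.15], 0],
  [[0, 0, 0], [1.2, 0, 0], 0],
  [[0, 0, 0], [1.2, 0, 0], 0],
  [[0, 0, 0], [1.2, 0, 0], 0],
  [[0, 0, 0], [1.2, 0, 0], 0],
  [[0, 0, 0], [1.2, 0, 0], 0],
  [[0, 0, 0], [0.8, 0, 0], 0],
  [[0, 0, 0], [0.5, 0, 0], 0],
  [[0, 0, 0], [0.3, 0, 0], 0],
  [[0, 0, 0], [0, 0, 0], 0],
  [[0, 0, 0], [0, 0, 0], 0],
])

```text
clock: 19.38
tool_pos: [0.6622, -0.0238, 0.1223]
eef_rot: [0.516, 0.483, -0.516, 0.484]
contact_force: [-0.2, 0.6, -1.1]
opening: 0.516
```

```bash
python3 -c "
from h import *
home(.1181)"
```

```text
turn [-0.16 -0.   -0.05] rows 0.0222292463581128 shift [ 0.42 -0.12 -0.06] rows 0.10610924732500635 | shift in present axes [ 0.42 -0.12 -0.06]
t 19.4 pos [ 0.66 -0.02  0.12] F [-0.18  0.55 -1.09] open cm 4.5375192357895635 q [-0.06  0.89  0.04  1.55 -0.05  0.7  -0.06]
```

Emit:
drive_tool([
  [[0, 0, 0], [0.15, -0.1, 0], 0],
  [[0, 0, 0], [0.15, 0, 0], 0],
  [[0, 0, 0], [0.1, 0, 0], 0],
  [[0, 0, 0], [0.05, 0, 0], 0],
  [[0, 0, 0], [0, 0, 0], 0],
  [[0, 0, 0], [0, 0, 0], 0],
])

```text
clock: 19.88
tool_pos: [0.661, -0.0237, 0.1181]
eef_rot: [0.516, 0.483, -0.516, 0.484]
contact_force: [-0.9, 0.2, 3.4]
opening: 0.524
```

```bash
python3 -c "
from h import *
home(.1181)"
```

```text
turn [-0.16 -0.01 -0.02] rows 0.022446661270976977 shift [-0.    0.01 -0.06] rows 0.013563739772899224 | shift in present axes [-0.    0.01 -0.06]
t 19.9 pos [ 0.66 -0.02  0.12] F [-0.88  0.19  3.37] open cm 4.611874686005239 q [-0.06  0.9   0.04  1.56 -0.05  0.69 -0.06]
```

It is seated (force +3.4 N up, at the height recorded before lifting). I release it and rise.

Emit:
drive_tool([
  [[0, 0, 0], [0, 0, 0], 6],
  [[0, 0, 0], [0, 0, 0], 8.8],
  [[0, 0, 0], [0, 0, 0], 8.8],
  [[0, 0, 0], [0, 0, 0], 8.8],
  [[0, 0, 0], [-0.5, 0, 0], 8.8],
  [[0, 0, 0], [-2, 0, 0], 8.8],
  [[0, 0, 0], [-3, 0, 0], 8.8],
  [[0, 0, 0], [-3, 0, 0], 8.8],
  [[0, 0, 0], [-3, 0, 0], 8.8],
  [[0, 0, 0], [-2, 0, 0], 8.8],
  [[0, 0, 0], [0, 0, 0], 8.8],
])

```text
clock: 20.8
tool_pos: [0.6639, -0.0239, 0.2582]
eef_rot: [0.519, 0.481, -0.513, 0.486]
contact_force: [0.5, 0.1, 0.4]
opening: 0.997
```

```bash
python3 - <<'E'
from h import *
d=snap("side","s5");a=cv2.resize(d["color"][140:360,190:420,::-1],None,fx=2.6,fy=2.6,interpolation=cv2.INTER_CUBIC);cv2.imwrite("pics/s5.png",a)
snap("top","t5")
go((.5479,-.0,.2))
E
```

```text
turn [ 0.   -0.01 -0.09] rows 0.013148072021635532 shift [  5.33 -11.45  -1.63] rows 3.054961070668288 | shift in present axes [  5.31 -11.46  -1.63]
t 20.9 pos [ 0.66 -0.02  0.25] F [-0.26  0.38 -0.74] open cm 8.786285149609641 q [-0.06  0.73  0.06  1.45 -0.05  0.96 -0.06]
```

View pics/s5.png

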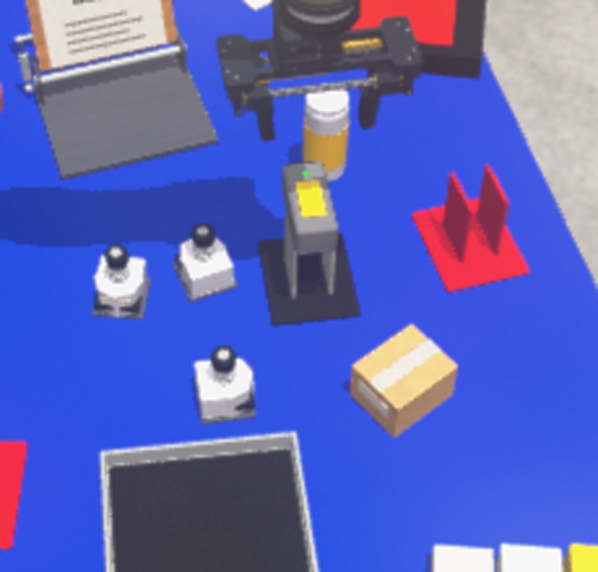

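Emit:
drive_tool([
  [[-7.1, 0, 0], [0, -1, 0], 8.8],
  [[-7.1, 0, 0], [0, 0, 0], 7],
  [[-7.1, 0, 0], [0, 0, 0], 6],
  [[-7.1, 0, 0], [0, 0, 0], 6],
  [[-7.1, 0, 0], [0, 0, 0], 6],
  [[-7.1, 0, 0], [0, 0, 0], 6],
  [[-7.1, 0, 0], [0, 0, 0], 6],
  [[-7.1, 0, 0], [0, 0, 0], 6],
  [[-7.1, 0, 0], [0, 0, 0], 6],
  [[-7.1, 0, 0], [0, 0, 0], 6],
  [[-7.1, 0, 0], [0, 0, 0], 6],
  [[-7.1, 0, 0], [0, 0, 0], 6],
])

```text
clock: 21.9
tool_pos: [0.6497, -0.023, 0.2505]
eef_rot: [0.05, 0.707, -0.05, 0.704]
contact_force: [-0.1, -0.1, -0.4]
opening: 0.68
```

```bash
python3 - <<'E'
from h import *
d=load("s5")
S=lambda p:np.array([(p[0]+.5)/2.6-.5+190,(p[1]+.5)/2.6-.5+140])
for p in((101,452),(297,434)):print(atz(d,*S(p),.026))
x=np.array([.995,-.1]);y=np.array([.1,.995])
for a,b in((1,1),(1,-1),(-1,1),(-1,-1)):print(a,b,np.round([.488,-.3226]+.048*(a*x+b*y),4))
go((.5482,.0058,.072),j=(.06,.998,0),tcp=False)
E
```

```text
[ 0.39853049 -0.21343277  0.026     ]
[ 0.59738283 -0.23507062  0.026     ]
1 1 [ 0.5406 -0.2796]
1 -1 [ 0.531  -0.3752]
-1 1 [ 0.445 -0.27 ]
-1 -1 [ 0.4354 -0.3656]
turn [-4.69 -0.21  0.  ] rows 0.6553435935602863 shift [ 18.65   2.26 -10.31] rows 5.1385596877070485 | shift in present axes [ 18.69   1.42 -10.39]
t 21.9 pos [ 0.65 -0.02  0.25] F [-0.14 -0.13 -0.36] open cm 5.986976228224246 q [ 0.16  0.74 -0.37  1.47  0.29  0.99  1.14]
```

Emit:
drive_tool([
  [[0, 0, 0], [0, 0.4, -2.6], 6],
  [[0, 0, 0], [0, 0.4, -2.6], 6],
  [[0, 0, 0], [0, 0.3, -2.6], 6],
  [[0, 0, 0], [0, 0.3, -2.5], 6],
  [[0, 0, 0], [3, 0, 0], 6],
  [[0, 0, 0], [3, 0, 0], 6],
  [[0, 0, 0], [3, 0, 0], 6],
  [[0, 0, 0], [2, 0, 0], 6],
  [[0, 0, 0], [1, 0, 0], 6],
  [[0, 0, 0], [0, 0, 0], 6],
  [[0, 0, 0], [0, 0, 0], 6],
])

```text
clock: 22.82
tool_pos: [0.5507, 0.0062, 0.1321]
eef_rot: [0.052, 0.706, -0.052, 0.705]
contact_force: [-0.5, -0.9, 1.1]
opening: 0.681
```

```bash
python3 - <<'E'
from h import *
go((.5482,.0058,.072),tcp=False)
d=snap("side","s6");crop(d,190,150,340,260,5,"pics/s6.png")
E
```

```text
turn [-0.   -0.09  0.  ] rows 0.011932417597259893 shift [ 6.81 -0.08 -0.24] rows 1.6337467327119242 | shift in present axes [ 6.81 -0.08 -0.23]
t 22.8 pos [0.55 0.01 0.13] F [-0.5  -0.92  1.09] open cm 5.992100548207624 q [ 0.07  0.78 -0.28  1.89  0.39  0.53  0.95]
```

View pics/s6.png

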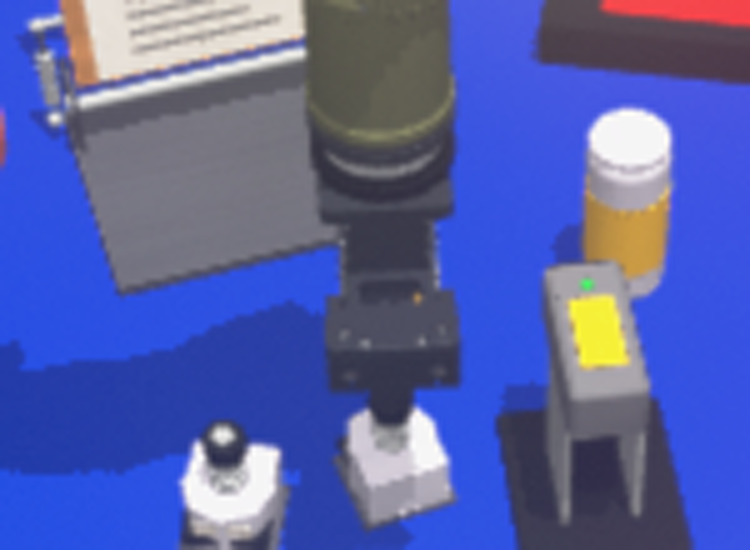

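The gripper is straight above die 1 (cap behind the finger at (392,400)). I go down 6.8 cm and grip the cap.

Emit:
drive_tool([
  [[0, 0, 0], [1.5, -0.08, -0.2], 6],
  [[0, 0, 0], [1.5, 0, 0], 6],
  [[0, 0, 0], [1.5, 0, 0], 6],
  [[0, 0, 0], [1.3, 0, 0], 6],
  [[0, 0, 0], [0.9, 0, 0], 6],
  [[0, 0, 0], [0, 0, 0], 6],
  [[0, 0, 0], [0, 0, 0], 0],
  [[0, 0, 0], [0, 0, 0], 0],
  [[0, 0, 0], [0, 0, 0], 0],
  [[0, 0, 0], [0, 0, 0], 0],
  [[0, 0, 0], [0, 0, 0], 0],
  [[0, 0, 0], [0, 0, 0], 0],
], force=40)

```text
clock: 23.87
tool_pos: [0.5494, 0.0061, 0.0659]
eef_rot: [0.053, 0.705, -0.052, 0.706]
contact_force: [-0.0, 0.6, 0.8]
opening: 0.272
```

```bash
python3 - <<'E'
from h import *
go((.531,-.3752,.192),tcp=False)
E
```

```text
turn [-0.    0.06 -0.06] rows 0.008352154267109299 shift [-11.81 -37.98   3.81] rows 9.58215387643871 | shift in present axes [-11.84 -37.97   3.82]
t 23.9 pos [0.55 0.01 0.07] F [-0.01  0.6   0.83] open cm 2.3974293451076623 q [ 0.03  0.88 -0.21  1.92  0.45  0.38  0.9 ]
```

Emit:
drive_tool([
  [[0, 0, 0], [-0.5, 0, 0], 0],
  [[0, 0, 0], [-1.5, 0, 0], 0],
  [[0, 0, 0], [-2.5, 0, 0], 0],
  [[0, 0, 0], [-2.5, 0, 0], 0],
  [[0, 0, 0], [-2.5, 0, 0], 0],
  [[0, 0, 0], [-2, 0, 0], 0],
  [[0, 0, 0], [-0.5, 0, 0], 0],
  [[0, 0, 0], [0, 0, 0], 0],
])

```text
clock: 24.53
tool_pos: [0.5495, 0.0053, 0.1866]
eef_rot: [0.053, 0.704, -0.053, 0.706]
contact_force: [0.4, 0.2, -4.1]
opening: 0.274
```

Emit:
drive_tool([
  [[0, 0, 0], [0, -1.5, 0], 0],
  [[0, 0, 0], [0, -3, 0.4], 0],
  [[0, 0, 0], [0, -3.8, 0.4], 0],
  [[0, 0, 0], [0, -3.8, 0.4], 0],
  [[0, 0, 0], [0, -3.8, 0.4], 0],
  [[0, 0, 0], [0, -3.8, 0.4], 0],
  [[0, 0, 0], [0, -3.8, 0.4], 0],
  [[0, 0, 0], [0, -3.8, 0.4], 0],
  [[0, 0, 0], [0, -3.8, 0.4], 0],
  [[0, 0, 0], [0, -3.8, 0.4], 0],
  [[0, 0, 0], [0, -2.1, 0.2], 0],
  [[0, 0, 0], [0, -1, 0], 0],
])

```text
clock: 25.53
tool_pos: [0.5272, -0.3811, 0.1825]
eef_rot: [0.054, 0.707, -0.055, 0.703]
contact_force: [-0.8, 0.6, -4.9]
opening: 0.277
```

Emit:
drive_tool([
  [[0, 0, 0], [0, 0, 0], 0],
  [[0, 0, 0], [0, 0, 0], 0],
])

```text
clock: 25.7
tool_pos: [0.5297, -0.374, 0.1838]
eef_rot: [0.053, 0.706, -0.051, 0.704]
contact_force: [0.9, 1.2, -3.8]
opening: 0.27
```

```bash
python3 - <<'E'
from h import *
go((.531,-.3752,.077),tcp=False)
from plant import r
print(r.get_state()["contact_force"])
E
```

```text
turn [ 0.   -0.15 -0.16] rows 0.022374203427789226 shift [11.48 -0.1   0.14] rows 2.7544393045510125 | shift in present axes [11.48 -0.13  0.17]
t 25.7 pos [ 0.53 -0.37  0.18] F [ 0.88  1.22 -3.8 ] open cm 2.373190760452452 q [ 0.76  0.82 -0.41  1.54  0.39  0.87  1.63]
[ 0.88  1.22 -3.8 ]
```

Emit:
drive_tool([
  [[0, 0, 0], [1.5, -0.1, 0.15], 0],
  [[0, 0, 0], [2.5, 0, 0], 0],
  [[0, 0, 0], [2.5, 0, 0], 0],
  [[0, 0, 0], [2, 0, 0], 0],
  [[0, 0, 0], [1, 0, 0], 0],
  [[0, 0, 0], [0.7, 0, 0], 0],
  [[0, 0, 0], [0.5, 0, 0], 0],
  [[0, 0, 0], [0.3, 0, 0], 0],
  [[0, 0, 0], [0.2, 0, 0], 0],
  [[0, 0, 0], [0, 0, 0], 0],
  [[0, 0, 0], [0, 0, 0], 0],
])

```text
clock: 26.62
tool_pos: [0.5321, -0.3773, 0.0742]
eef_rot: [0.052, 0.705, -0.053, 0.706]
contact_force: [0.3, -0.3, -4.7]
opening: 0.275
```

```bash
python3 - <<'E'
from h import *
go((.531,-.3752,.079),tcp=False)
E
```

```text
turn [0.   0.07 0.02] rows 0.009880844594366741 shift [ 0.32  0.19 -0.14] rows 0.09657585277972784 | shift in present axes [ 0.32  0.19 -0.14]
t 26.6 pos [ 0.53 -0.38  0.07] F [ 0.32 -0.34 -4.74] open cm 2.419849288268367 q [ 0.73  0.97 -0.35  1.59  0.47  0.67  1.57]
```

Emit:
drive_tool([
  [[0, 0, 0], [0.15, 0.1, -0.1], 0],
  [[0, 0, 0], [0.15, 0, 0], 0],
  [[0, 0, 0], [0.1, 0, 0], 0],
  [[0, 0, 0], [0, 0, 0], 0],
  [[0, 0, 0], [0, 0, 0], 0],
])

```text
clock: 27.03
tool_pos: [0.5309, -0.3757, 0.07]
eef_rot: [0.052, 0.705, -0.052, 0.705]
contact_force: [-0.6, 1.6, 1.2]
opening: 0.276
```

Emit:
drive_tool([
  [[0, 0, 0], [0, 0, 0], 6],
  [[0, 0, 0], [0, 0, 0], 6],
  [[0, 0, 0], [0, 0, 0], 6],
  [[0, 0, 0], [0, 0, 0], 6],
  [[0, 0, 0], [-1, 0, 0], 6],
  [[0, 0, 0], [-2, 0, 0], 6],
  [[0, 0, 0], [-3, 0, 0], 6],
  [[0, 0, 0], [-3, 0, 0], 6],
  [[0, 0, 0], [-2, 0, 0], 6],
  [[0, 0, 0], [0, 0, 0], 6],
])

```text
clock: 27.87
tool_pos: [0.5339, -0.3772, 0.1853]
eef_rot: [0.051, 0.702, -0.054, 0.708]
contact_force: [1.2, 1.1, 0.8]
opening: 0.681
```

```bash
python3 - <<'E'
from h import *
d=snap("side","s7")
d0=load("side0")
for n,p in(("d2",(.4499,-.0038,.072)),("d3",(.5374,-.1593,.072)),("d1 new",(.531,-.3752,.077))):
    u,v=proj(d,p).astype(int);print(n,u,v)
    if n!="d1 new":
        t=d0["color"][v-9:v+14,u-10:u+11];w=d["color"][max(0,v-30):v+35,u-40:u+41]
        m=cv2.matchTemplate(w,t,cv2.TM_CCOEFF_NORMED);_,mx,_,l=cv2.minMaxLoc(m);print("match",mx,"moved px",l[0]-30,l[1]-21)
crop(d,190,180,350,400,2.7,"pics/s7.png")
go((.5374,-.1593,.17),tcp=False)
E
```

```text
d2 234 238
match 0.7973794937133789 moved px 0 1
d3 275 277
match 0.705175518989563 moved px 14 -12
d1 new 290 349
turn [0.   0.32 0.12] rows 0.045014608223456605 shift [ 2.08 21.57 -2.74] rows 5.23912964776998 | shift in present axes [ 2.02 21.58 -2.75]
t 27.9 pos [ 0.53 -0.38  0.18] F [-0.03  0.19 -0.63] open cm 6.003552810020991 q [ 0.76  0.82 -0.41  1.54  0.4   0.86  1.63]
```

View pics/s7.png

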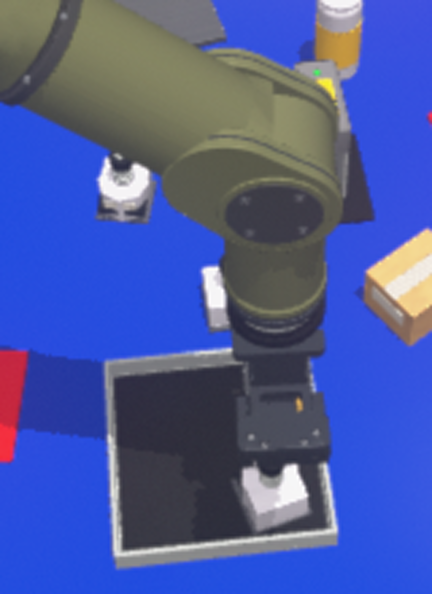

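Die 1 stands upright in the tray at (275,490). Die 2 has not moved; die 3 is half hidden by the arm, and its visible left edge is where it was. I move over die 3.

Emit:
drive_tool([
  [[0, 0, 0], [0, 2, -0.3], 6],
  [[0, 0, 0], [0, 3.5, -0.4], 6],
  [[0, 0, 0], [0, 4, -0.5], 6],
  [[0, 0, 0], [0, 4, -0.5], 6],
  [[0, 0, 0], [0, 3.5, -0.5], 6],
  [[0, 0, 0], [0, 2.8, -0.3], 6],
  [[0, 0, 0], [0, 1.7, -0.2], 6],
  [[0, 0, 0], [0, 0, 0], 6],
  [[0, 0, 0], [2, 0, 0], 6],
  [[0, 0, 0], [2, 0, 0], 6],
  [[0, 0, 0], [0, 0, 0], 6],
])

```text
clock: 28.83
tool_pos: [0.5332, -0.1605, 0.1361]
eef_rot: [0.053, 0.708, -0.053, 0.703]
contact_force: [-0.0, 1.0, 0.4]
opening: 0.677
```

```bash
python3 - <<'E'
from h import *
d=snap("side","s8");crop(d,200,190,350,300,5,"pics/s8.png")
go((.5376,-.1593,.074),tcp=False)
E
```

```text
turn [-0.   -0.29  0.05] rows 0.04111623754874863 shift [7.16 0.17 0.34] rows 1.7188291608677873 | shift in present axes [7.16 0.18 0.37]
t 28.9 pos [ 0.53 -0.16  0.14] F [-0.33  0.87 -0.02] open cm 5.997988401701445 q [ 0.4   0.78 -0.33  1.86  0.43  0.58  1.22]
```

View pics/s8.png

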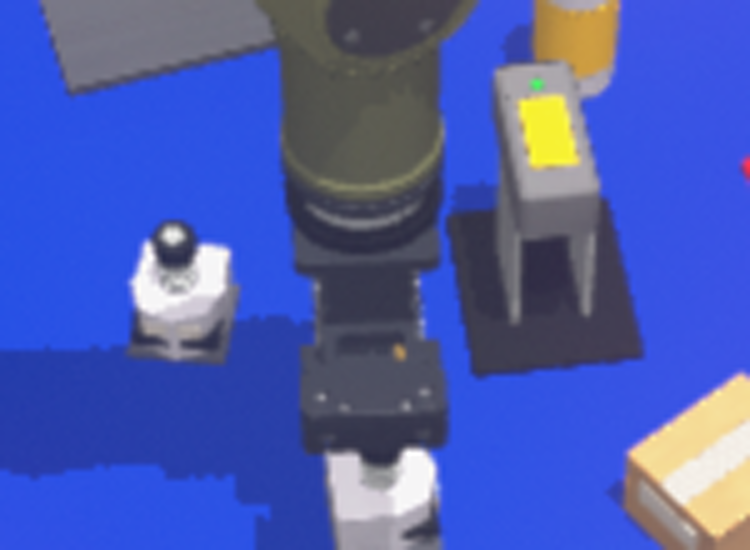

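The gripper is over die 3, whose column shows at (381,465), where expected. I descend and grip.

Emit:
drive_tool([
  [[0, 0, 0], [1.5, 0.15, 0.35], 6],
  [[0, 0, 0], [1.5, 0, 0], 6],
  [[0, 0, 0], [1.5, 0, 0], 6],
  [[0, 0, 0], [1.5, 0, 0], 6],
  [[0, 0, 0], [1.1, 0, 0], 6],
  [[0, 0, 0], [0, 0, 0], 6],
  [[0, 0, 0], [0, 0, 0], 0],
  [[0, 0, 0], [0, 0, 0], 0],
  [[0, 0, 0], [0, 0, 0], 0],
  [[0, 0, 0], [0, 0, 0], 0],
  [[0, 0, 0], [0, 0, 0], 0],
  [[0, 0, 0], [0, 0, 0], 0],
])

```text
clock: 29.88
tool_pos: [0.5399, -0.159, 0.069]
eef_rot: [0.052, 0.705, -0.053, 0.705]
contact_force: [-0.0, -1.7, 2.0]
opening: 0.28
```

Emit:
drive_tool([
  [[0, 0, 0], [-0.5, 0, 0], 0],
  [[0, 0, 0], [-1.5, 0, 0], 0],
  [[0, 0, 0], [-2.5, 0, 0], 0],
  [[0, 0, 0], [-2.5, 0, 0], 0],
  [[0, 0, 0], [-2.5, 0, 0], 0],
  [[0, 0, 0], [-2, 0, 0], 0],
  [[0, 0, 0], [-0.5, 0, 0], 0],
  [[0, 0, 0], [0, 0, 0], 0],
])

```text
clock: 30.55
tool_pos: [0.5402, -0.1584, 0.1896]
eef_rot: [0.052, 0.704, -0.053, 0.706]
contact_force: [0.2, -0.7, -3.5]
opening: 0.28
```

```bash
python3 - <<'E'
from h import *
go((.4354,-.3656,.079),tcp=False)
E
```

```text
turn [-0.    0.14 -0.  ] rows 0.019550768482684163 shift [ 11.86 -22.05  -7.29] rows 6.253335690570579 | shift in present axes [ 11.84 -22.05  -7.32]
t 30.6 pos [ 0.54 -0.16  0.19] F [ 0.25 -0.72 -3.47] open cm 2.466892660920586 q [ 0.43  0.71 -0.38  1.81  0.38  0.69  1.26]
```

Emit:
drive_tool([
  [[0, 0, 0], [0, -1.5, -0.5], 0],
  [[0, 0, 0], [0, -3, -1], 0],
  [[0, 0, 0], [0, -3.5, -1.2], 0],
  [[0, 0, 0], [0, -3.5, -1.2], 0],
  [[0, 0, 0], [0, -3.5, -1.2], 0],
  [[0, 0, 0], [0, -3.5, -1.2], 0],
  [[0, 0, 0], [0, -2.5, -0.7], 0],
  [[0, 0, 0], [0, -1, -0.3], 0],
  [[0, 0, 0], [0, 0, 0], 0],
  [[0, 0, 0], [0, 0, 0], 0],
])

```text
clock: 31.38
tool_pos: [0.4348, -0.3638, 0.1873]
eef_rot: [0.053, 0.706, -0.052, 0.705]
contact_force: [0.7, 1.3, -4.2]
opening: 0.276
```

```bash
python3 - <<'E'
from h import *
go((.4354,-.3656,.082),tcp=False)
E
```

```text
turn [ 0.   -0.07 -0.14] rows 0.019257002916196784 shift [11.33 -0.17  0.09] rows 2.716635997234722 | shift in present axes [11.33 -0.2   0.1 ]
t 31.4 pos [ 0.43 -0.36  0.19] F [ 0.69  1.34 -4.17] open cm 2.4294185850550103 q [ 0.86  0.72 -0.42  1.8   0.42  0.72  1.64]
```

Emit:
drive_tool([
  [[0, 0, 0], [1.5, -0.1, 0.1], 0],
  [[0, 0, 0], [2.5, 0, 0], 0],
  [[0, 0, 0], [2.5, 0, 0], 0],
  [[0, 0, 0], [2, 0, 0], 0],
  [[0, 0, 0], [1, 0, 0], 0],
  [[0, 0, 0], [0.7, 0, 0], 0],
  [[0, 0, 0], [0.5, 0, 0], 0],
  [[0, 0, 0], [0.3, 0, 0], 0],
  [[0, 0, 0], [0.15, 0, 0], 0],
  [[0, 0, 0], [0.1, 0, 0], 0],
  [[0, 0, 0], [0, 0, 0], 0],
  [[0, 0, 0], [0, 0, 0], 0],
])

```text
clock: 32.38
tool_pos: [0.436, -0.3665, 0.0765]
eef_rot: [0.052, 0.705, -0.053, 0.705]
contact_force: [0.5, -0.9, -2.4]
opening: 0.278
```

Emit:
drive_tool([
  [[0, 0, 0], [0.15, 0, 0], 0],
  [[0, 0, 0], [0.1, 0, 0], 0],
  [[0, 0, 0], [0, 0, 0], 0],
  [[0, 0, 0], [0, 0, 0], 0],
])

```text
clock: 32.72
tool_pos: [0.4357, -0.3663, 0.0735]
eef_rot: [0.053, 0.705, -0.052, 0.705]
contact_force: [-0.3, -1.1, -3.7]
opening: 0.275
```

Emit:
drive_tool([
  [[0, 0, 0], [0.15, 0, 0], 0],
  [[0, 0, 0], [0.1, 0, 0], 0],
  [[0, 0, 0], [0, 0, 0], 0],
  [[0, 0, 0], [0, 0, 0], 0],
])

```text
clock: 33.05
tool_pos: [0.4357, -0.3672, 0.0726]
eef_rot: [0.052, 0.705, -0.053, 0.705]
contact_force: [-3.1, 0.2, 10.4]
opening: 0.277
```

Emit:
drive_tool([
  [[0, 0, 0], [-0.1, 0, 0], 0],
  [[0, 0, 0], [0, 0, 0], 6],
  [[0, 0, 0], [0, 0, 0], 6],
  [[0, 0, 0], [0, 0, 0], 6],
  [[0, 0, 0], [0, 0, 0], 6],
  [[0, 0, 0], [-1, 0, 0], 6],
  [[0, 0, 0], [-2, 0, 0], 6],
  [[0, 0, 0], [-3, 0, 0], 6],
  [[0, 0, 0], [-3, 0, 0], 6],
  [[0, 0, 0], [-2, 0, 0], 6],
  [[0, 0, 0], [0, 0, 0], 6],
])

```text
clock: 33.97
tool_pos: [0.4382, -0.3675, 0.1868]
eef_rot: [0.051, 0.703, -0.054, 0.708]
contact_force: [0.5, -0.1, 0.3]
opening: 0.685
```

```bash
python3 - <<'E'
from h import *
go((.4505,-.0036,.17),tcp=False)
E
```

```text
turn [0.   0.44 0.19] rows 0.060992410287590094 shift [ 2.48 36.17 -4.17] rows 8.75180403297424 | shift in present axes [ 2.32 36.18 -4.19]
t 34.0 pos [ 0.44 -0.37  0.19] F [ 0.46 -0.1   0.34] open cm 6.031305814150378 q [ 0.86  0.72 -0.42  1.79  0.43  0.71  1.63]
```

Emit:
drive_tool([
  [[0, 0, 0], [0, 2, -0.2], 6],
  [[0, 0, 0], [0, 3.5, -0.4], 6],
  [[0, 0, 0], [0, 4, -0.5], 6],
  [[0, 0, 0], [0, 4, -0.5], 6],
  [[0, 0, 0], [0, 4, -0.5], 6],
  [[0, 0, 0], [0, 4, -0.5], 6],
  [[0, 0, 0], [0, 4, -0.5], 6],
  [[0, 0, 0], [0, 4, -0.5], 6],
  [[0, 0, 0], [0, 3.5, -0.4], 6],
  [[0, 0, 0], [0, 2.2, -0.2], 6],
  [[0, 0, 0], [0, 1, 0], 6],
  [[0, 0, 0], [0, 0, 0], 6],
])

```text
clock: 34.97
tool_pos: [0.4482, 0.0004, 0.182]
eef_rot: [0.051, 0.705, -0.05, 0.705]
contact_force: [-0.0, -0.4, -0.8]
opening: 0.678
```

Emit:
drive_tool([
  [[0, 0, 0], [2, 0, 0], 6],
  [[0, 0, 0], [2, 0, 0], 6],
  [[0, 0, 0], [0, 0, 0], 6],
  [[0, 0, 0], [0, 0, 0], 6],
])

```text
clock: 35.3
tool_pos: [0.447, -0.0041, 0.1415]
eef_rot: [0.053, 0.706, -0.054, 0.704]
contact_force: [0.2, 0.3, 0.0]
opening: 0.682
```

```bash
python3 - <<'E'
from h import *
d=snap("side","s9");crop(d,190,190,350,400,2.8,"pics/s9.png")
go((.4505,-.0036,.075),tcp=False)
E
```

```text
turn [-0.   -0.05  0.06] rows 0.008967517544119995 shift [7.51 0.05 0.29] rows 1.803068275242978 | shift in present axes [7.51 0.06 0.3 ]
t 35.4 pos [ 0.45 -0.    0.14] F [ 0.39 -0.16  0.87] open cm 5.993203333995307 q [ 0.04  0.67 -0.22  2.18  0.44  0.33  0.87]
```

View pics/s9.png

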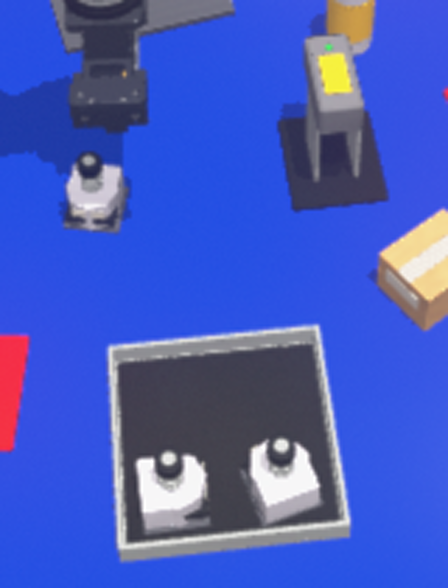

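Die 1 and die 3 stand in the tray at (282,450) and (168,462). Die 2 was knocked aside: its cap is now at crop (89,163), not (126,136), so I measure it again.

```bash
python3 - <<'E'
from h import *
d=load("s9");S=lambda p:((p[0]+.5)/2.8-.5+190,(p[1]+.5)/2.8-.5+190)
p=atz(d,*S((89,163)),.072);print(p*1000)
t=snap("top","t9");u,v=proj(t,p);print(u,v)
print((atz(d,*S((168,462)),.077)*1000),(atz(d,*S((282,448)),.077)*1000))
go((p[0],p[1]-.001,.075),tcp=False)
E
```

```text
[408.98894452 -28.42603983  72.        ]
292.6015681564312 260.7854154204442
[ 432.22669763 -366.52219764   77.        ] [ 529.75983014 -374.26468732   77.        ]
turn [0.   0.02 0.03] rows 0.0035035770723687233 shift [ 7.55 -3.17 -3.46] rows 2.1326867143872694 | shift in present axes [ 7.55 -3.17 -3.47]
t 35.4 pos [ 0.45 -0.    0.14] F [-0.29  0.    1.14] open cm 6.005389248179129 q [ 0.04  0.67 -0.22  2.18  0.44  0.33  0.87]
```

Emit:
drive_tool([
  [[0, 0, 0], [0, -1.1, -1.1], 6],
  [[0, 0, 0], [0, -1.1, -1.1], 6],
  [[0, 0, 0], [0, -1, -1.1], 6],
  [[0, 0, 0], [0, 0, 0], 6],
  [[0, 0, 0], [1.5, 0, 0], 6],
  [[0, 0, 0], [0, 0, 0], 6],
  [[0, 0, 0], [0, 0, 0], 6],
])

```text
clock: 35.98
tool_pos: [0.4112, -0.0286, 0.1272]
eef_rot: [0.052, 0.705, -0.052, 0.705]
contact_force: [-0.2, 0.9, 0.3]
opening: 0.681
```

```bash
python3 - <<'E'
from h import *
go((.411,-.0292,.075),tcp=False)
d=snap("side","s10");crop(d,180,190,300,290,5,"pics/s10.png")
E
```

```text
turn [-0.    0.04 -0.01] rows 0.005004632389410565 shift [ 6.02 -0.06 -0.01] rows 1.4446566991722087 | shift in present axes [ 6.02 -0.06 -0.02]
t 36.0 pos [ 0.41 -0.03  0.13] F [-0.21  0.88  0.28] open cm 5.989694939710263 q [ 0.05  0.68 -0.14  2.3   0.5   0.19  0.86]
```

View pics/s10.png

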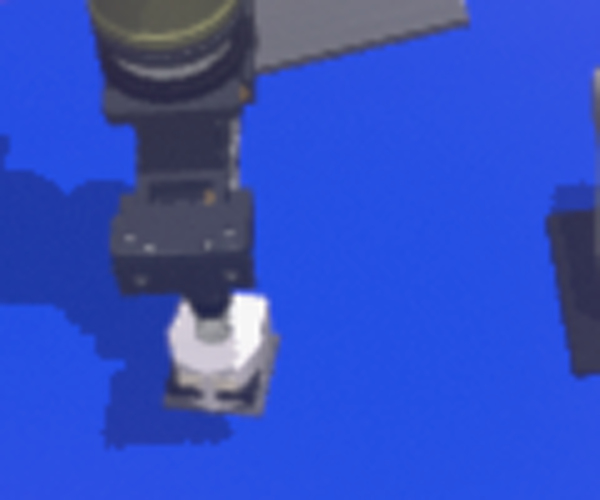

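Joint 6 is at 0.19 and would come near its 0.04 limit lower down. I tilt the tool 7 degrees about the jaw axis before descending.

Emit:
drive_tool([
  [[0, 3.5, 0], [0, 0, 0], 6],
  [[0, 3.5, 0], [0, 0, 0], 6],
  [[0, 0, 0], [0, 0, 0], 6],
  [[0, 0, 0], [0, 0, 0], 6],
])

```text
clock: 36.37
tool_pos: [0.4116, -0.0287, 0.1273]
eef_rot: [0.056, 0.746, -0.049, 0.662]
contact_force: [0.3, -0.0, 0.5]
opening: 0.685
```

```bash
python3 - <<'E'
from h import *
from plant import r
R=Ro.from_quat(r.get_state()["eef_rot"]).as_matrix();print(R)
go((.411,-.0292,.075),R[:,0],tcp=False)
E
```

```text
[[-0.11735355  0.14923388  0.98181332]
 [ 0.01917984  0.98880084 -0.14800346]
 [-0.99290497  0.00146229 -0.11890158]]
turn [-0.  0. -0.] rows 8.74028472802198e-17 shift [ 6.   -0.06  0.57] rows 1.4451294083371884 | shift in present axes [ 6.   -0.06  0.57]
t 36.4 pos [ 0.41 -0.03  0.13] F [ 0.28 -0.02  0.48] open cm 6.026767266040149 q [ 0.17  0.72 -0.3   2.19  0.43  0.42  0.93]
```

q6 is now 0.42, which leaves enough room. I descend and grip.

Emit:
drive_tool([
  [[0, 0, 0], [1.2, 0, 0.3], 6],
  [[0, 0, 0], [1.2, 0, 0.27], 6],
  [[0, 0, 0], [1.2, 0, 0], 6],
  [[0, 0, 0], [1.2, 0, 0], 6],
  [[0, 0, 0], [1.1, 0, 0], 6],
  [[0, 0, 0], [0, 0, 0], 6],
  [[0, 0, 0], [0, 0, 0], 0],
  [[0, 0, 0], [0, 0, 0], 0],
  [[0, 0, 0], [0, 0, 0], 0],
  [[0, 0, 0], [0, 0, 0], 0],
  [[0, 0, 0], [0, 0, 0], 0],
  [[0, 0, 0], [0, 0, 0], 0],
])

```text
clock: 37.37
tool_pos: [0.4089, -0.0296, 0.0682]
eef_rot: [0.056, 0.747, -0.05, 0.661]
contact_force: [-0.1, -2.6, 4.1]
opening: 0.278
```

```bash
python3 - <<'E'
from h import *
from plant import r
R=Ro.from_quat(r.get_state()["eef_rot"]).as_matrix()
go((.411,-.0292,.195),R[:,0],tcp=False)
E
```

```text
turn [-0.  0.  0.] rows 3.8581147141364745e-16 shift [-11.81   0.05  -1.34] rows 2.8514142407593845 | shift in present axes [-11.81   0.05  -1.34]
t 37.4 pos [ 0.41 -0.03  0.07] F [-0.14 -2.57  4.11] open cm 2.447972141198101 q [ 0.09  0.84 -0.19  2.22  0.5   0.25  0.88]
```

Emit:
drive_tool([
  [[0, 0, 0], [-0.5, 0, -0.06], 0],
  [[0, 0, 0], [-1.5, 0, -0.18], 0],
  [[0, 0, 0], [-2.5, 0, -0.3], 0],
  [[0, 0, 0], [-2.5, 0, -0.3], 0],
  [[0, 0, 0], [-2.5, 0, -0.3], 0],
  [[0, 0, 0], [-1.8, 0, -0.2], 0],
  [[0, 0, 0], [-0.5, 0, -0.06], 0],
  [[0, 0, 0], [0, 0, 0], 0],
  [[0, 0, 0], [0, 0, 0], 0],
])

```text
clock: 38.12
tool_pos: [0.4089, -0.0287, 0.186]
eef_rot: [0.056, 0.747, -0.049, 0.661]
contact_force: [-0.8, -0.6, -5.5]
opening: 0.276
```

```bash
python3 - <<'E'
from h import *
from plant import r
s=r.get_state();R=Ro.from_quat(s["eef_rot"]).as_matrix()
go((.446,-.27,s["tool_pos"][2]+.008),R[:,0],tcp=False)
E
```

```text
turn [ 0. -0.  0.] rows 3.306460699287568e-16 shift [ -0.88 -23.31   7.09] rows 5.8473259081045965 | shift in present axes [ -0.88 -23.31   7.09]
t 38.1 pos [ 0.41 -0.03  0.19] F [-0.79 -0.59 -5.47] open cm 2.4267737198260466 q [ 0.23  0.61 -0.4   2.14  0.36  0.58  0.99]
```

Emit:
drive_tool([
  [[0, 0, 0], [-0.1, -1.5, 0.4], 0],
  [[0, 0, 0], [-0.1, -3, 0.9], 0],
  [[0, 0, 0], [-0.1, -3.5, 1], 0],
  [[0, 0, 0], [-0.1, -3.5, 1.1], 0],
  [[0, 0, 0], [-0.15, -3.5, 1.1], 0],
  [[0, 0, 0], [-0.15, -3.5, 1.1], 0],
  [[0, 0, 0], [-0.1, -2.8, 0.9], 0],
  [[0, 0, 0], [-0.08, -1.4, 0.4], 0],
  [[0, 0, 0], [0, -0.6, 0.2], 0],
  [[0, 0, 0], [0, 0, 0], 0],
  [[0, 0, 0], [0, 0, 0], 0],
])

```text
clock: 39.03
tool_pos: [0.445, -0.2678, 0.1855]
eef_rot: [0.056, 0.748, -0.048, 0.66]
contact_force: [-0.4, 1.0, -5.4]
opening: 0.275
```

```bash
python3 - <<'E'
from h import *
from plant import r
s=r.get_state();R=Ro.from_quat(s["eef_rot"]).as_matrix()
go((.446,-.27,.0732+.008),R[:,0],tcp=False);print(R[:,0])
E
```

```text
turn [ 0.  0. -0.] rows 2.0618129396907788e-16 shift [11.13 -0.23  1.43] rows 2.6911881390759596 | shift in present axes [11.13 -0.23  1.43]
t 39.0 pos [ 0.45 -0.27  0.19] F [-0.39  0.96 -5.38] open cm 2.418401635937684 q [ 0.68  0.71 -0.42  1.83  0.41  0.81  1.46]
[-0.12  0.02 -0.99]
```

Emit:
drive_tool([
  [[0, 0, 0], [1.5, -0.15, 0.2], 0],
  [[0, 0, 0], [2.5, 0, 0.3], 0],
  [[0, 0, 0], [2.5, 0, 0.3], 0],
  [[0, 0, 0], [2, 0, 0.25], 0],
  [[0, 0, 0], [1, 0, 0.13], 0],
  [[0, 0, 0], [0.7, 0, 0.1], 0],
  [[0, 0, 0], [0.4, 0, 0.1], 0],
  [[0, 0, 0], [0.2, 0, 0.05], 0],
  [[0, 0, 0], [0.1, 0, 0], 0],
  [[0, 0, 0], [0, 0, 0], 0],
  [[0, 0, 0], [0, 0, 0], 0],
])

```text
clock: 39.95
tool_pos: [0.4467, -0.2715, 0.0774]
eef_rot: [0.056, 0.746, -0.049, 0.661]
contact_force: [0.8, -0.4, -4.4]
opening: 0.279
```

Emit:
drive_tool([
  [[0, 0, 0], [0.1, 0, 0], 0],
  [[0, 0, 0], [0, 0, 0], 0],
  [[0, 0, 0], [0, 0, 0], 0],
])

```text
clock: 40.2
tool_pos: [0.4462, -0.2714, 0.0759]
eef_rot: [0.056, 0.747, -0.049, 0.661]
contact_force: [-0.6, 0.2, -5.5]
opening: 0.275
```

Emit:
drive_tool([
  [[0, 0, 0], [0.12, 0, 0], 0],
  [[0, 0, 0], [0.1, 0, 0], 0],
  [[0, 0, 0], [0, 0, 0], 0],
  [[0, 0, 0], [0, 0, 0], 0],
])

```text
clock: 40.53
tool_pos: [0.4459, -0.2712, 0.0734]
eef_rot: [0.056, 0.747, -0.049, 0.661]
contact_force: [0.0, 1.0, -4.9]
opening: 0.274
```

Emit:
drive_tool([
  [[0, 0, 0], [0.1, 0, 0], 0],
  [[0, 0, 0], [0.05, 0, 0], 0],
  [[0, 0, 0], [0, 0, 0], 0],
  [[0, 0, 0], [0, 0, 0], 0],
])

```text
clock: 40.87
tool_pos: [0.4459, -0.2714, 0.0722]
eef_rot: [0.056, 0.747, -0.049, 0.661]
contact_force: [-0.7, -0.8, -3.0]
opening: 0.277
```

Emit:
drive_tool([
  [[0, 0, 0], [0.08, 0, 0], 0],
  [[0, 0, 0], [0, 0, 0], 0],
  [[0, 0, 0], [0, 0, 0], 6],
  [[0, 0, 0], [0, 0, 0], 6],
  [[0, 0, 0], [0, 0, 0], 6],
  [[0, 0, 0], [0, 0, 0], 6],
  [[0, 0, 0], [-1, 0, 0], 6],
  [[0, 0, 0], [-2, 0, -0.2], 6],
  [[0, 0, 0], [-3, 0, -0.3], 6],
  [[0, 0, 0], [-4, 0, -0.3], 6],
  [[0, 0, 0], [-4, 0, 0], 6],
  [[0, 0, 0], [-4, 0, 0], 6],
])

```text
clock: 41.87
tool_pos: [0.4591, -0.2728, 0.2534]
eef_rot: [0.056, 0.747, -0.049, 0.661]
contact_force: [1.3, -0.5, -0.5]
opening: 0.682
```

Emit:
drive_tool([
  [[0, -3.5, 0], [-1, 0, 0], 4],
  [[0, -3.4, 0], [-4, 0, 0], 4],
  [[0, 0, 0], [-4, 0, 0], 4],
  [[0, 0, 0], [0, 0, 0], 4],
])

```text
clock: 42.2
tool_pos: [0.4662, -0.2744, 0.3487]
eef_rot: [0.051, 0.701, -0.054, 0.709]
contact_force: [1.9, -0.0, 1.0]
opening: 0.46
```

```bash
python3 - <<'E'
from h import *
go((.4915-.0067,.335+.0666,.31),j=(-.1,.995,0),tcp=False)
d=snap("side","s11");crop(d,150,90,400,400,1.9,"pics/s11.png")
E
```

```text
turn [-14.26   0.63   0.31] rows 1.9922222415170039 shift [ 4.67 67.07  8.61] rows 16.25528029597415 | shift in present axes [ 4.31 67.14 -8.24]
t 42.2 pos [ 0.47 -0.27  0.35] F [ 1.9  -0.    0.97] open cm 4.0455341104346845 q [ 0.77  0.49 -0.52  1.68  0.28  1.03  1.58]
```

View pics/s11.png

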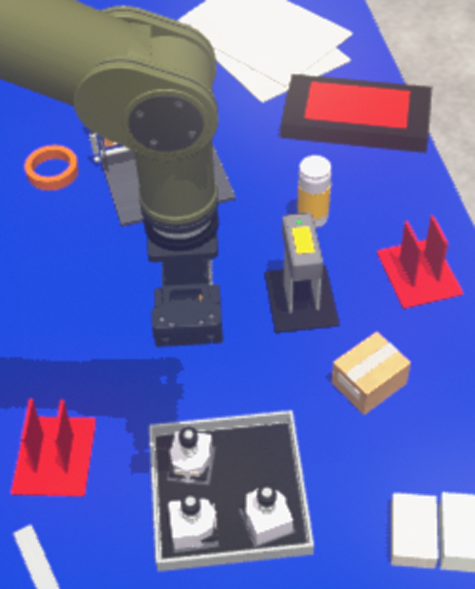

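All three dies stand upright in the tray (caps at (188,437), (191,503), (267,496)), and scanner, can, carton and tape roll are in place. Now I go back to the stand's bar.

Emit:
drive_tool([
  [[-7.1, 0, 0], [0, 0, 0], 4],
  [[-7.1, 0, 0], [0, 0, 0], 4],
  [[0, 0, 0], [0.2, 2, 0.3], 4],
  [[0, 0, 0], [0.2, 3.8, 0.5], 4],
  [[0, 0, 0], [0.2, 4, 0.5], 4],
  [[0, 0, 0], [0.2, 4, 0.5], 4],
  [[0, 0, 0], [0.2, 4, 0.5], 4],
  [[0, 0, 0], [0.2, 4, 0.5], 4],
  [[0, 0, 0], [0.2, 4, 0.5], 4],
  [[0, 0, 0], [0.2, 4, 0.5], 4],
  [[0, 0, 0], [0.2, 4, 0.5], 4],
  [[0, 0, 0], [0.2, 4, 0.5], 4],
])

```text
clock: 43.25
tool_pos: [0.4724, 0.1088, 0.3201]
eef_rot: [-0.035, 0.707, 0.035, 0.705]
contact_force: [1.1, -0.1, 0.5]
opening: 0.454
```

Emit:
drive_tool([
  [[0, 0, 0], [0.2, 4, 0.5], 4],
  [[0, 0, 0], [0.2, 4, 0.5], 4],
  [[0, 0, 0], [0.2, 4, 0.5], 4],
  [[0, 0, 0], [0.2, 4, 0.5], 4],
  [[0, 0, 0], [0.2, 4, 0.5], 4],
  [[0, 0, 0], [0.2, 4, 0.5], 4],
  [[0, 0, 0], [0.2, 3, 0.4], 4],
  [[0, 0, 0], [0, 0, 0], 4],
  [[0, 0, 0], [0, 0, 0], 4],
])

```text
clock: 44.0
tool_pos: [0.4789, 0.3808, 0.3056]
eef_rot: [-0.037, 0.708, 0.036, 0.705]
contact_force: [0.5, -1.1, 0.2]
opening: 0.452
```

```bash
python3 - <<'E'
from h import *
go((.4915-.0067,.335+.0666,.225),j=(-.1,.995,0),tcp=False)
E
```

```text
turn [ 0.18 -0.24  0.  ] rows 0.034027512252081143 shift [8.86 2.01 0.8 ] rows 2.186910461272885 | shift in present axes [8.85 2.01 0.84]
t 44.0 pos [0.48 0.38 0.31] F [ 0.46 -1.06  0.2 ] open cm 3.975505838398494 q [-0.44  0.66 -0.56  1.52  0.37  1.08  0.59]
```

Emit:
drive_tool([
  [[0, 0, 0], [0, 2, 0.8], 4],
  [[0, 0, 0], [0, 0, 0], 4],
  [[0, 0, 0], [2, 0, 0], 4],
  [[0, 0, 0], [2, 0, 0], 4],
  [[0, 0, 0], [2, 0, 0], 4],
  [[0, 0, 0], [1.5, 0, 0], 4],
  [[0, 0, 0], [0.9, 0, 0], 4],
  [[0, 0, 0], [0.4, 0, 0], 4],
  [[0, 0, 0], [0, 0, 0], 4],
  [[0, 0, 0], [0, 0, 0], 4],
])

```text
clock: 44.83
tool_pos: [0.4867, 0.3996, 0.2196]
eef_rot: [-0.035, 0.707, 0.035, 0.706]
contact_force: [0.0, 0.5, 0.6]
opening: 0.451
```

```bash
python3 - <<'E'
from h import *
board()
go((.4915-.0067,.335+.0666,.225),j=(-.1,.995,0),tcp=False)
E
```

```text
0.06479046874187537 0.18760173421112403 rad 0.1984747226193128 q 1.9033331402205653 39.71352513297935 [0.02985088 0.50356408 0.61295097] [-0.48202841  0.76802384 -0.51738368  1.57102072  0.44408565  0.92203471
  0.51896317]
turn [-0.09 -0.06 -0.05] rows 0.011979150875858647 shift [ 0.26  0.21 -0.17] rows 0.09058460842509808 | shift in present axes [ 0.26  0.21 -0.17]
t 44.8 pos [0.49 0.4  0.22] F [0.03 0.5  0.61] open cm 3.9713525132979353 q [-0.48  0.77 -0.52  1.57  0.44  0.92  0.52]
```

Emit:
drive_tool([
  [[0, 0, 0], [0.2, 0.2, 0], 0],
  [[0, 0, 0], [0, 0, 0], 0],
  [[0, 0, 0], [0, 0, 0], 0],
  [[0, 0, 0], [0, 0, 0], 0],
  [[0, 0, 0], [0, 0, 0], 0],
  [[0, 0, 0], [0, 0, 0], 0],
], force=20)

```text
clock: 45.33
tool_pos: [0.486, 0.4041, 0.2176]
eef_rot: [-0.034, 0.706, 0.037, 0.706]
contact_force: [0.2, 5.0, 0.6]
opening: 0.143
```

Emit:
drive_tool([
  [[0, 0, 0], [-0.53, -1.51, 0], 0],
  [[0, 0, 0], [-0.41, -1.55, 0], 0],
  [[0, 0, 0], [-0.28, -1.58, 0], 0],
  [[0, 0, 0], [-0.15, -1.59, 0], 0],
  [[0, 0, 0], [-0.02, -1.6, 0], 0],
  [[0, 0, 0], [0.11, -1.6, 0], 0],
  [[0, 0, 0], [0.24, -1.58, 0], 0],
  [[0, 0, 0], [0.37, -1.56, 0], 0],
  [[0, 0, 0], [0, 0, 0], 0],
])

```text
clock: 46.08
tool_pos: [0.499, 0.2731, 0.2222]
eef_rot: [-0.035, 0.707, 0.033, 0.705]
contact_force: [1.0, 1.9, -4.3]
opening: 0.151
```

```bash
python3 -c "
from h import *
board()"
```

```text
-0.06237795204681021 0.1901580752362581 rad 0.2001277154197103 q 1.2538244492867676 13.31591335174645 [ 0.99664965  1.88784339 -4.31298685] [-0.27107381  0.69236289 -0.53325091  1.75357286  0.45727372  0.82665179
  0.64571464]
```

Emit:
drive_tool([
  [[0, 0, 0], [0.6, -1.4, 0], 0],
  [[0, 0, 0], [0.67, -1.45, 0], 0],
  [[0, 0, 0], [0.78, -1.39, 0], 0],
  [[0, 0, 0], [0.9, -1.32, 0], 0],
  [[0, 0, 0], [1, -1.25, 0], 0],
  [[0, 0, 0], [1.1, -1.16, 0], 0],
  [[0, 0, 0], [1.19, -1.07, 0], 0],
  [[0, 0, 0], [1.27, -0.97, 0], 0],
  [[0, 0, 0], [0, 0, 0], 0],
])

```text
clock: 46.83
tool_pos: [0.5086, 0.1743, 0.1463]
eef_rot: [-0.035, 0.708, 0.033, 0.705]
contact_force: [2.8, -1.1, -3.1]
opening: 0.15
```

```bash
python3 -c "
from h import *
board()"
```

```text
-0.16160637328202962 0.1143065982878475 rad 0.19794599843773059 q 0.6156184513712879 13.171154794832676 [ 2.78151568 -1.1379839  -3.13685162] [-0.14009901  0.76376532 -0.4634661   1.91061949  0.57468609  0.60645304
  0.69060994]
```

Emit:
drive_tool([
  [[0, 0, 0], [1.35, -0.87, 0], 0],
  [[0, 0, 0], [1.42, -0.75, 0], 0],
  [[0, 0, 0], [1.47, -0.63, 0], 0],
  [[0, 0, 0], [1.52, -0.5, 0], 0],
  [[0, 0, 0], [1.56, -0.36, 0], 0],
  [[0, 0, 0], [1.58, -0.22, 0], 0],
  [[0, 0, 0], [1.2, -0.1, 0], 0],
  [[0, 0, 0], [0.8, 0, 0], 0],
  [[0, 0, 0], [0.5, 0, 0], 0],
  [[0, 0, 0], [0, 0, 0], 0],
  [[0, 0, 0], [0, 0, 0], 0],
])

```text
clock: 47.75
tool_pos: [0.5125, 0.1415, 0.0357]
eef_rot: [-0.036, 0.706, 0.034, 0.706]
contact_force: [0.5, -5.0, 5.7]
opening: 0.152
```

```bash
python3 -c "
from h import *
board()"
```

```text
-0.1946608415269077 0.0037402310129565283 rad 0.19469677077957445 q 0.01921172646299397 13.348090110819056 [ 0.51552663 -4.97909294  5.73373194] [-0.19115607  0.93332531 -0.27962589  1.97365461  0.74160118  0.33984121
  0.59623742]
```

Practically flat. A small push down, then I release, rise and look.

Emit:
drive_tool([
  [[0, 0, 0], [0.3, 0, 0], 0],
  [[0, 0, 0], [0, 0, 0], 0],
  [[0, 0, 0], [0, 0, 0], 4],
  [[0, 0, 0], [0, 0, 0], 4],
  [[0, 0, 0], [0, 0, 0], 4],
  [[0, 0, 0], [0, 0, 0], 4],
  [[0, 0, 0], [-1, 0, 0], 4],
  [[0, 0, 0], [-2, 0, 0], 4],
  [[0, 0, 0], [-4, 0, 0], 4],
  [[0, 0, 0], [-4, 0, 0], 4],
  [[0, 0, 0], [-4, 0, 0], 4],
  [[0, 0, 0], [-4, 0, 0], 4],
])

```text
clock: 48.75
tool_pos: [0.511, 0.143, 0.2238]
eef_rot: [-0.035, 0.707, 0.036, 0.705]
contact_force: [1.3, 0.3, 0.4]
opening: 0.454
```

Emit:
drive_tool([
  [[0, 0, 0], [-3, 3, -2], 4],
  [[0, 0, 0], [-2, 3.5, -2], 4],
  [[0, 0, 0], [0, 3.5, -2], 4],
  [[0, 0, 0], [0, 3.5, -2], 4],
  [[0, 0, 0], [0, 3.5, -2], 4],
  [[0, 0, 0], [0, 3.5, -2], 4],
  [[0, 0, 0], [0, 3.5, -1], 4],
  [[0, 0, 0], [0, 3.5, -1], 4],
  [[0, 0, 0], [0, 3.5, 0], 4],
  [[0, 0, 0], [0, 3, 0], 4],
  [[0, 0, 0], [0, 0, 0], 4],
  [[0, 0, 0], [0, 0, 0], 4],
])

```text
clock: 49.75
tool_pos: [0.3418, 0.4632, 0.2672]
eef_rot: [-0.036, 0.707, 0.037, 0.705]
contact_force: [0.2, -0.7, -0.7]
opening: 0.453
```

```bash
python3 - <<'E'
from h import *
d=snap("side","s12");t=snap("top","t12")
a=cv2.resize(d["color"][100:400,120:420,::-1],None,fx=1.9,fy=1.9);cv2.imwrite("pics/s12.png",a)
print([proj(d,np.r_[.5105+e*.0895,.139+e*.009,.04]) for e in(-1,1)])
E
```

```text
[array([219.56105159, 213.43994755]), array([276.02752969, 199.81843437])]
```

View pics/s12.png

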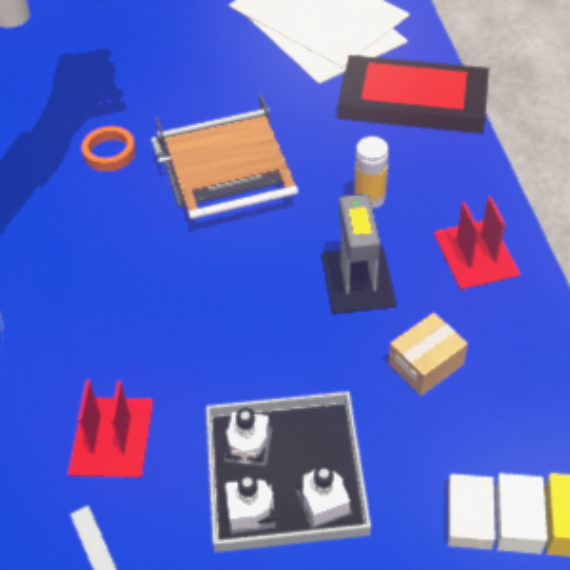

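The stand is flat: its bar ends at (192,213) and (297,190) match the first picture. The three dies are in the tray, the scanner hangs in its cradle, and carton, can and tape roll are in place. I hand the job in.

```bash
python3 -c "
from plant import r
print(r.finish_job(), r.get_state()['clock'])"
```

```text
the job is handed in; nothing more can be done
the job is handed in; nothing more can be done
```

The bench is ready and I handed the job in at about 50 s of simulated time. No verdict came back, so what follows rests on my own checks.

**What I did, in order:**
- **Stand up:** I swung it up by its handle bar until it stood open by itself.
- **Scan:** I held the scanner about 10 cm from the barcode and square to it for about 2.5 s. It was within 1–2 mm and 0.2° of the computed pose. I could not see whether the scan registered.
- **Scanner back:** I hung it in the black fork cradle, and the force reading showed it resting there.
- **Dies:** Only three were on the bench, and I stood all three in the tray. One had been knocked about 5 cm aside, so I measured it again before gripping it. I gripped and placed it with the tool tilted 7° because a joint was close to its limit.
- **Stand down:** I swung it down flat once the scan and the dies were done.

**Last checks:** In the final picture the stand is flat, and its bar ends are within about 2 pixels of where they should be. The three dies are upright in the tray and the scanner is in its cradle. The carton, oil can and tape roll look unmoved, and the arm is clear of everything. No check failed; the only disagreement was 2–4 mm between camera and arm positions for the dies.

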